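# Set out the slide-preparation board beside the microscope

### The arm

A 6-joint arm with a two-finger parallel gripper is mounted at the origin on the work surface. World frame = base frame: x ahead of the robot, y to its left, z up, the work surface at z = 0. Lengths are in m, angles in rad, forces in N, time in s.
With the tool pointing down it reaches from about 0.3 to 1 m from the base axis. Payload 5.1 kg.
Tool frame: the origin (TCP) lies on the centre line of the jaws, within the pads' length; the fingertips stand 25 mm ahead of it and the grasp point (between the pads) lies 6 mm ahead of it; y points along the fingers, z is the direction in which the jaws open and shut, and the axes are right-handed (so a half turn about y gives the same grasp; the last joint's range is limited). The gripper opens to 95 mm and grips with 3 to 60 N. Pads are 20 mm wide; open, the fingers measure 119 mm over their backs; the gripper's body (75 mm by 180 mm) begins 59 mm behind the grasp point.
Start: joints at [1.073, 0.124, 1.65, -0, 1.367, -0.083], TCP at [0.262, 0.595, 0.24] pointing down, gripper open.
Joint ranges: [-2.61, 2.61], [-1.02, 2.33], [0.03, 2.71], [-1.35, 4.49], [0.32, 2.68], [-2.91, 2.91]. Speed limits (rad/s): [2.57, 2.57, 3.14, 3.14, 3.14, 3.14].

### API

Orientations are given as a rotation vector (axis times angle).
In Python, from bench import arm gives the robot as it stands. The module is installed in compiled form; this text tells all that it offers.
- The arm moves only by the tool send_rows, never from a script. Its arguments are lists of equal length, an entry for each row: "turn": the turn, a rotation vector about the tool's x, y, z in degrees, a list of three; "offset": the shift along the tool's x, y, z in cm, a list of three; "gripper": the opening, from -1 (shut) to 1 (fully open). A call has 1 to 20 rows; each row shifts and turns the pose as measured when the row begins, along the tool's axes as they then stand; what a row does not reach is not made up. A row lasts 1/8 s, in which the tool goes at most 62.5 mm and 10.7 degrees, less where a joint would pass 70% of its speed; a pose out of reach is approached as far as the arm can. A call is refused whole if a number of a shift passes 6.25 or a number of a turn 10.7, either way. A call with a gripper value outside its range is refused whole. The fingers move at their own pace and stop on an object; the grip force is fixed at half the most. Time passes only in rows, so rows that do not move let the fingers close. It gives the time, the measured TCP pose, the force and the opening at its end, in the units of the state.
- arm.read_state(): the state, without advancing time (a new reading comes with each control period).
- arm.capture(name): name is "scene" or "side" or "wrist"; returns a dict with "image" (400x640x3 uint8, blue, green, red), "fx", "fy", "cx", "cy" (pixels), "position" and "orientation" of the camera in the world. Camera axes: x right, y down, z forward; pixel columns grow to the right and rows downward; lengths in m; the calibration is good to about 2 mm. A picture is of the moment at which its call begins. There is no depth.
- arm.close_job(): hands the job in, once; it reports no verdict.
The state is a dict: "t": time; "joints": joint angles; "dq": joint speeds; "tau": joint torques, N m; "eef_pos": TCP position; "ee_rot": TCP orientation; "wrist_force": force on the tool from outside, world axes, zero at the start; "ft_torque": the same for the moment, N m; "gripper_width": opening from 0.0 (shut) to 1.0 (fully open).
Only numpy, scipy, OpenCV 4.12 (cv2) and the standard library are available. Lean on these libraries where they do the work, as an engineer would, in place of code of your own. Each camera call takes 0.05 s, during which the arm holds its last target.

### The job

Set out the white board for the next pair at the microscope: the slide box in the middle of the board's flat top with its long side along the rail, and the dish centred on top of the box. In line with the box along the middle of the board, stand the dropper bottle halfway between the box and the end of the board on the microscope's side, and the small jar halfway between the box and the other end. Set things down upright without dropping them or knocking them over, and leave the big jar, the beaker and the red-labelled bottle where they stand.

Things in the scene. Friction and masses are not known exactly. Their poses are not given: they have to be found in the camera images.
- board: fixed white plastic work board: flat top 120 mm deep (x) by 260 mm long (y), 10 mm above the bench; a white rail 10 mm wide, standing 8 mm above the top, runs along the far long edge, just beyond the flat top. Origin: centre of the flat part, on the underside (bench height); x points to the rail, away from the robot, y along the board to the robot's left
- microscope: black microscope with a small screen on top, 190 x 150 x 330 mm, fixed, at the far left or the far right of the bench, screen towards the robot. Origin: middle of the front edge (towards the robot) of its underside
- slide_box: closed flat grey plastic box for microscope slides with a black seam and a paper label on top, 54 mm (its x) x 84 mm (its y) x 30 mm high, about 100 g, rigid. Origin: centre of its underside
- dish: low round white lidded culture dish with a thin grey ring on top, 55 mm diameter (53 mm over the lowest 6 mm), 15 mm high, about 30 g, rigid and closed. Origin: centre of its underside
- dropper: brown glass dropper bottle: straight body 32 mm diameter up to 46 mm, a black collar 19 mm wide from 54 to 66 mm, a dark rubber bulb on top, 88 mm high in all, about 70 g. Origin: centre of its underside
- small_jar: small glass jar with a metal screw cap, 38 mm diameter, straight sides, 45 mm high, about 60 g. Origin: centre of its underside
- big_jar: not part of the job: a bigger jar of the same make as the small one, 60 mm diameter, 80 mm high. Origin: centre of its underside
- beaker: not part of the job: empty steel beaker, 52 mm across the rim, 60 mm high. Origin: centre of its underside
- reagent: not part of the job: clear bottle with a red label and white cap, 62 mm diameter, 145 mm high, standing beyond the board. Origin: centre of its underside
Mind the look-alikes: they are no part of the job. Of the things shaped like the dish, the white one is meant. There is more than one size of the slide_box; the job needs the smaller.

How it is judged:
At the end, for the whole second after the job is handed in: Box within 15 mm of mid-board both ways, long side within 0.2 rad of the rail; dish on it, centres within 12 mm; dropper bottle (microscope side) and small jar (other side) on the board within 15 mm of its centre line and of 86 mm from its middle; all upright within 0.1 rad, at rest (x of slide_box in the frame of board between -0.015 and 0.015 m and y of slide_box in the frame of board between -0.015 and 0.015 m and z of slide_box in the frame of board between 0.006 and 0.014 m and angle between the y axis of slide_box and the y axis of board, either way round below 0.2 rad and horizontal distance between dish and slide_box below 0.012 m and z of dish in the frame of slide_box between 0.026 and 0.034 m and x of dropper in the frame of board between -0.015 and 0.015 m and z of dropper in the frame of board between 0.006 and 0.014 m and x of small_jar in the frame of board between -0.015 and 0.015 m and z of small_jar in the frame of board between 0.006 and 0.014 m and ((y of microscope in the frame of board above 0 m and y of dropper in the frame of board between 0.071 and 0.101 m and y of small_jar in the frame of board between -0.101 and -0.071 m) or (y of microscope in the frame of board below 0 m and y of dropper in the frame of board between -0.101 and -0.071 m and y of small_jar in the frame of board between 0.071 and 0.101 m)) and linear speed of each of slide_box, dish, dropper, small_jar below 0.02 m/s and angular speed of each of slide_box, dish, dropper, small_jar below 0.3 rad/s and angle between each of slide_box, dish, dropper, small_jar's own z axis and vertical below 0.1 rad); the robot touches nothing.
It fails at once if the dropper bottle or the small jar is knocked over (tilt over 0.7 rad) (angle between any of dropper, small_jar's own z axis and vertical above 0.7 rad).
It fails at once if one of the four things is dropped or thrown (faster than 0.7 m/s out of the fingers) ((linear speed of slide_box above 0.7 m/s and contact force between slide_box and the fingers below 0.01 N) or (linear speed of dish above 0.7 m/s and contact force between dish and the fingers below 0.01 N) or (linear speed of dropper above 0.7 m/s and contact force between dropper and the fingers below 0.01 N) or (linear speed of small_jar above 0.7 m/s and contact force between small_jar and the fingers below 0.01 N)).
It fails at once if the big jar, the beaker or the red-labelled bottle is shifted by more than 25 mm or tipped over ((distance of big_jar from where it was at the start of the episode above 0.025 m or angle between big_jar's own z axis and vertical above 0.5 rad) or (distance of beaker from where it was at the start of the episode above 0.025 m or angle between beaker's own z axis and vertical above 0.5 rad) or (distance of reagent from where it was at the start of the episode above 0.025 m or angle between reagent's own z axis and vertical above 0.5 rad)).
It also fails if it takes over 109 s, if anything falls off the work surface, if the arm or the gripper's body presses on something with over 40 N, if the wrist force passes 120 N, or if a joint passes its speed limit or range.

## Working session

There is one attempt and no reset: what is moved stays moved. The work goes in short steps, Python scripts to look and compute and a tool call to move; the robot and the scene stay as the last step left them, time stands still between calls to the robot, and variables do not carry over. Pictures are saved under pics/ and viewed, and the job is handed in when it is done.

Besides the shell and the picture viewer there is one more tool, called after ">>>" by a JSON object that holds its "fn" and its "kwargs", one argument or row to a line. send_rows: Moves the arm, as the interface text tells. Its arguments: {"type":"object","properties":{"turn":{"type":"array","items":{"type":"array","items":{"type":"number"}}},"offset":{"type":"array","items":{"type":"array","items":{"type":"number"}}},"gripper":{"type":"array","items":{"type":"number"}}},"required":["turn","offset","gripper"]}

```bash
mkdir -p pics; ls
python3 - <<'E'
from bench import arm
import cv2
s=arm.read_state(); print(s)
for n in ["scene","side","wrist"]:
    c=arm.capture(n); cv2.imwrite(f"pics/{n}0.png",c["image"]); print(n,{k:v for k,v in c.items() if k!="image"})
E
```

```text
pics
{'t': 0.0, 'joints': array([ 1.07343268e+00,  1.24500774e-01,  1.65163880e+00, -1.55765954e-05,
        1.36746891e+00, -8.25875548e-02]), 'dq': array([-0.00242723,  0.00035661, -0.00194741,  0.00045261,  0.00107946,
       -0.00095992]), 'tau': array([-8.31675625e-04, -4.17592049e+01, -3.59937000e+01,  7.74492254e-02,
        4.91961383e-02, -1.70780500e-04]), 'eef_pos': array([0.26169006, 0.59437105, 0.23841059]), 'ee_rot': array([-1.54814364,  0.32586954, -0.32498168]), 'wrist_force': array([-1.03294391, -0.48436626, -0.30025663]), 'ft_torque': array([ 0.06964143, -0.0320208 , -0.00710603]), 'gripper_width': 1.0001846212136851}
scene {'fx': 390.3984040247688, 'fy': 390.3984040247688, 'cx': 318.77723568379594, 'cy': 196.29783507303745, 'position': array([1.31560519, 0.158346  , 0.81663753]), 'orientation': array([-1.61795285, -1.92131892,  0.80958952])}
side {'fx': 449.7473824091611, 'fy': 449.7473824091611, 'cx': 319.7454448670387, 'cy': 203.67221278782046, 'position': array([0.33899367, 1.15973449, 1.12458197]), 'orientation': array([-0.2808996 ,  2.81413799, -1.22073022])}
wrist {'fx': 275.473060445857, 'fy': 275.473060445857, 'cx': 318.34101640663005, 'cy': 203.5422264768035, 'position': array([0.18386908, 0.62926569, 0.38423374]), 'orientation': array([2.41136744, 1.57476115, 0.2365875 ])}
```

View pics/scene0.png

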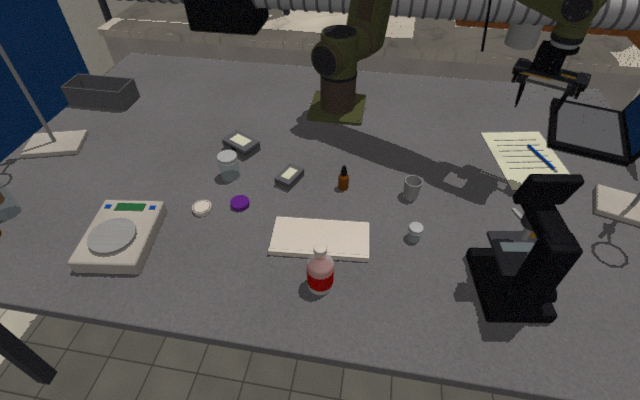

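View pics/side0.png

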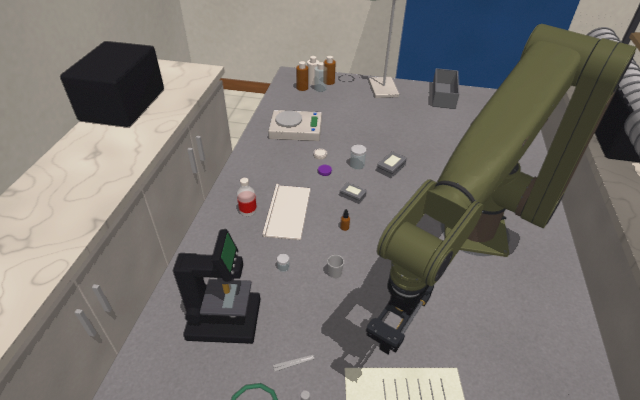

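View pics/wrist0.png

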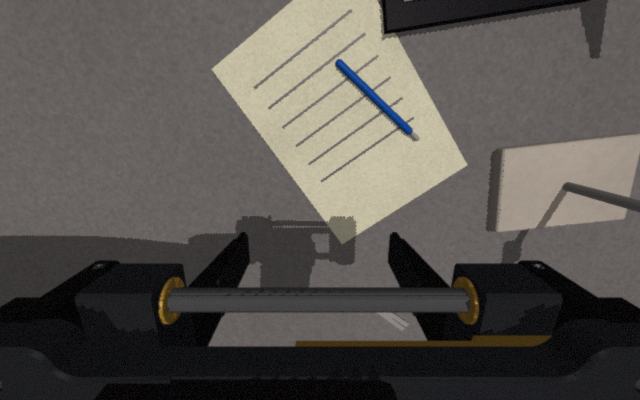

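The scene view shows the board around (320,238), the microscope at right (+y), two slide boxes at (241,144) and (289,177), the white dish at (201,208), the dropper at (343,180), the small jar at (415,233), the beaker at (412,188) and the big jar at (228,165). I'll zoom in to measure.

```bash
cat > h.py <<'E'
import numpy as np, cv2
from scipy.spatial.transform import Rotation as R
def ray(c,u,v):
    d=R.from_rotvec(c["orientation"]).apply([(u-c["cx"])/c["fx"],(v-c["cy"])/c["fy"],1]); return c["position"],d
def onz(c,u,v,z):
    p,d=ray(c,u,v); return p+d*(z-p[2])/d[2]
def proj(c,P):
    q=R.from_rotvec(c["orientation"]).inv().apply(np.asarray(P,float)-c["position"])
    return np.stack([q[...,0]/q[...,2]*c["fx"]+c["cx"],q[...,1]/q[...,2]*c["fy"]+c["cy"]],-1)
def crop(img,x0,y0,x1,y1,k,name):
    o=cv2.resize(img[y0:y1,x0:x1],None,fx=k,fy=k,interpolation=cv2.INTER_CUBIC)
    for x in range((x0+9)//10*10,x1,10):
        cv2.line(o,((x-x0)*k,0),((x-x0)*k,4 if x%50 else 12),(0,255,255),1)
        if x%50==0: cv2.putText(o,str(x),((x-x0)*k,22),0,.4,(0,255,255),1)
    for y in range((y0+9)//10*10,y1,10):
        cv2.line(o,(0,(y-y0)*k),(4 if y%50 else 12,(y-y0)*k),(0,255,255),1)
        if y%50==0: cv2.putText(o,str(y),(14,(y-y0)*k),0,.4,(0,255,255),1)
    cv2.imwrite(name,o)
E
python3 - <<'E'
from h import *
a=cv2.imread("pics/scene0.png"); crop(a,185,125,315,220,6,"pics/s0a.png"); crop(a,262,155,442,275,4,"pics/s0b.png")
b=cv2.imread("pics/side0.png"); crop(b,235,140,415,285,4,"pics/d0a.png")
E
```

```text
(no output)
```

View pics/s0a.png

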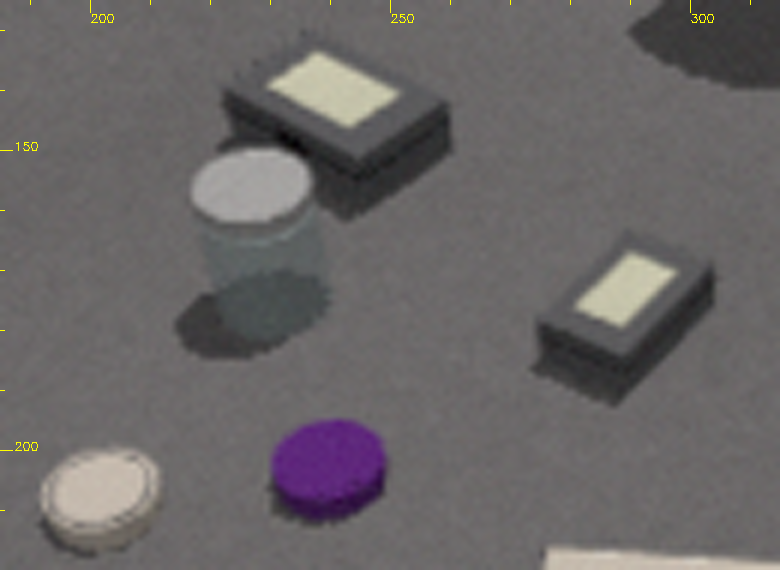

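View pics/s0b.png

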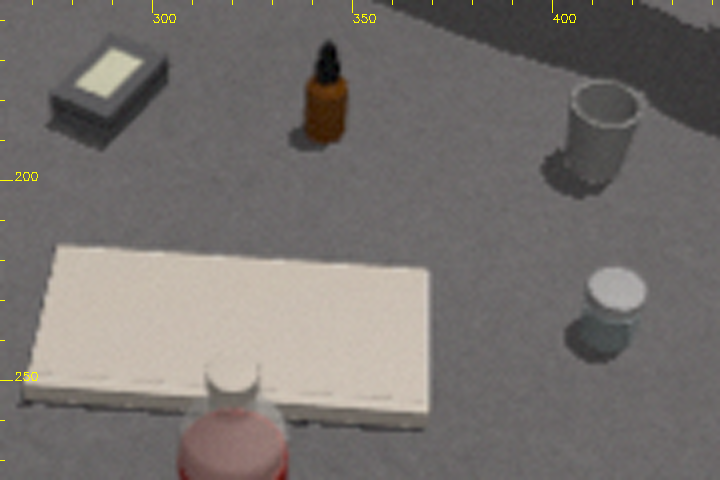

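View pics/d0a.png

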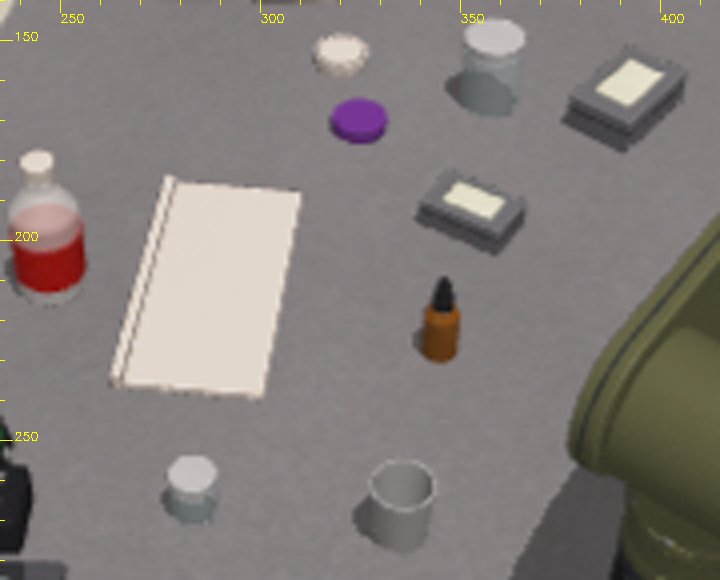

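Run:
```python
from h import *
from bench import arm
S=arm.capture("scene");D=arm.capture("side")
import pickle; pickle.dump((S,D),open("cams.pkl","wb"))
def s(n,l,z,cr=None):
    print(n,[np.round(onz(cr or S,u,v,z)[:2],4).tolist() for u,v in l])
s("boxS",[(274.7,178.3),(289.7,163.7),(304,168.8),(288.3,184.5)],.03)
s("boxD",[(339.5,192),(348.8,182.5),(366.3,192),(357.5,200)],.03,D)
s("bigjarS",[(227,156)],.08); s("bigjarD",[(358.8,149.3)],.08,D)
s("dishS",[(201.8,206.8)],.015); s("dishD",[(320.3,152.5)],.015,D)
s("purS",[(240,202)],.015);
s("dropS",[(344,165.8)],.086); s("dropD",[(346,209.8)],.086,D)
s("jarS",[(416,227.3)],.045); s("jarD",[(283,258.3)],.045,D)
s("bkS",[(413,180.8)],.06); s("bkD",[(335.8,260.8)],.06,D)
s("boardS near",[(276.3,216.5),(369.3,222.5)],.01); s("boardS rail far",[(268,250),(369,257)],.018)
s("boardD near",[(310,188),(300.5,239.3)],.01,D);s("boardD railnear",[(278.8,185.5),(265.3,236)],.018,D)
```

```text
boxS [[0.4706, -0.1254], [0.3957, -0.0961], [0.4124, -0.0469], [0.4907, -0.0786]]
boxD [[0.4851, -0.0648], [0.4595, -0.125], [0.3889, -0.0853], [0.4148, -0.0356]]
bigjarS [[0.4506, -0.2746]]
bigjarD [[0.4445, -0.2723]]
dishS [[0.6084, -0.3057]]
dishD [[0.6031, -0.3058]]
purS [[0.5714, -0.2041]]
dropS [[0.4439, 0.0797]]
dropD [[0.4422, 0.0814]]
jarS [[0.6109, 0.2918]]
jarD [[0.6054, 0.2939]]
bkS [[0.4461, 0.2814]]
bkD [[0.4419, 0.2827]]
boardS near [[0.6045, -0.0879], [0.583, 0.1709]]
boardS rail far [[0.7285, -0.0776], [0.7068, 0.1794]]
boardD near [[0.6, -0.0863], [0.5774, 0.1744]]
boardD railnear [[0.7154, -0.0669], [0.6936, 0.1911]]
```

```bash
cat >> h.py <<'E'
def need(st,x=None,y=None,z=None,psi=None):
    "offset cm in tool axes to TCP goal, with present orientation; and turn about tool y (deg) to psi (mod 180), shortest"
    r=R.from_rotvec(st["ee_rot"]); M=r.as_matrix()
    p=np.array([a if a is not None else b for a,b in zip((x,y,z),st["eef_pos"])])
    cur=np.degrees(np.arctan2(M[1,2],M[0,2]))
    o=dict(cur_psi=round(cur,2),pos=np.round(st["eef_pos"],4).tolist(),down=np.round(M[:,1],3).tolist(),j6=round(float(st["joints"][5]),2))
    if psi is not None:
        d=(psi-cur+90)%180-90; o["turn_y"]=round(-d,2)
        r2=R.from_rotvec([0,0,np.radians(d)])*r; o["off_after_turn"]=np.round(r2.inv().apply(p-st["eef_pos"])*100,2).tolist()
    o["off_now"]=np.round(r.inv().apply(p-st["eef_pos"])*100,2).tolist()
    return o
E
python3 - <<'E'
from h import *
from bench import arm
import pickle
S,D=pickle.load(open("cams.pkl","rb"))
st=arm.read_state(); M=R.from_rotvec(st["ee_rot"]).as_matrix(); print(np.round(M,3)); print(st["t"])
print("reag cap S",onz(S,320,247.5,.145),"D",onz(D,244,180.5,.145), "label base D",onz(D,247,213,0.0))
print(need(st,0.44,-0.082,0.2,67))
# wrist camera in tool frame
W=arm.capture("wrist"); 
r=R.from_rotvec(st["ee_rot"])
print("cam in tool",r.inv().apply(W["position"]-st["eef_pos"]), (r.inv()*R.from_rotvec(W["orientation"])).as_matrix().round(3))
# microscope front
for u,v in [(468,252),(483,318)]: print("micro",onz(S,u,v,0.02))
def boxmodel(cx,cy,yaw,z0=0):
    P=np.array([[sx*.027,sy*.042,z] for z in (.03,) for sx,sy in ((-1,-1),(-1,1),(1,1),(1,-1))]); 
    return R.from_rotvec([0,0,np.radians(yaw)]).apply(P)+[cx,cy,z0]
for c,y in [((.442,-.0868),68),((.437,-.0825),66)]: print(proj(S,boxmodel(*c,y)).round(1).tolist(),proj(D,boxmodel(*c,y)).round(1).tolist())
E
```

```text
[[ 0.915 -0.     0.403]
 [-0.403 -0.001  0.915]
 [-0.    -1.    -0.001]]
0.25
reag cap S [0.79621152 0.0693007  0.145     ] D [0.7926199  0.07349168 0.145     ] label base D [0.79382336 0.08154849 0.        ]
{'cur_psi': np.float64(66.24), 'pos': [0.2618, 0.5947, 0.2391], 'down': [-0.0, -0.001, -1.0], 'j6': -0.08, 'turn_y': np.float64(-0.76), 'off_after_turn': [42.84, 3.96, -55.32], 'off_now': [43.57, 3.95, -54.75]}
cam in tool [-0.08530268 -0.14566394  0.00025908] [[-0.001  0.955  0.296]
 [-0.    -0.296  0.955]
 [ 1.     0.001  0.001]]
micro [0.65002458 0.42602337 0.02      ]
micro [0.83205727 0.44088206 0.02      ]
[[274.0, 178.3], [289.9, 163.2], [304.2, 169.0], [288.6, 184.6]] [[345.9, 181.7], [365.5, 189.9], [358.3, 198.1], [338.5, 189.5]]
[[275.6, 177.0], [292.1, 162.3], [306.1, 168.4], [289.8, 183.7]] [[347.5, 182.4], [366.8, 191.2], [359.1, 199.3], [339.6, 190.2]]
```

>>> {"fn": "send_rows", "kwargs": {
  "turn": [
    [0,0,0],
    [0,0,0],
    [0,0,0],
    [0,0,0],
    [0,0,0],
    [0,0,0],
    [0,0,0],
    [0,0,0],
    [0,0,0],
    [0,0,0],
    [0,0,0],
    [0,0,0],
    [0,0,0]
  ],
  "offset": [
    [3.6,0,-4.6],
    [3.6,0,-4.6],
    [3.6,0,-4.6],
    [3.6,0,-4.6],
    [3.6,0,-4.6],
    [3.6,0,-4.6],
    [3.6,0,-4.6],
    [3.6,0,-4.6],
    [3.6,0,-4.6],
    [3.6,0,-4.6],
    [3.6,0,-4.6],
    [3.0,0,-4.0],
    [0,0,0]
  ],
  "gripper": [1,1,1,1,1,1,1,1,1,1,1,1,1]
}}

```text
t: 1.92
eef_pos: [0.4371, -0.0964, 0.2415]
ee_rot: [-1.545, 0.315, -0.331]
wrist_force: [0.1, 0.2, 0.6]
gripper_width: 1.001
```

Run:
```python
from h import *
from bench import arm
st=arm.read_state(); print(st["t"],need(st,0.44,-0.082,0.2,67))
W=arm.capture("wrist"); cv2.imwrite("pics/w1.png",W["image"])
def boxmodel(cx,cy,yaw,z0=0):
    P=np.array([[sx*.027,sy*.042,z] for z in (.03,) for sx,sy in ((-1,-1),(-1,1),(1,1),(1,-1))]); 
    return R.from_rotvec([0,0,np.radians(yaw)]).apply(P)+[cx,cy,z0]
print(proj(W,boxmodel(.4395,-.0845,67)).round(1).tolist(), proj(W,[.4395,.0805,.088]))
```

```text
1.925 {'cur_psi': np.float64(66.38), 'pos': [0.4371, -0.0964, 0.2415], 'down': [0.01, -0.001, -1.0], 'j6': -1.5, 'turn_y': np.float64(-0.62), 'off_after_turn': [-0.33, 4.15, 1.42], 'off_now': [-0.35, 4.15, 1.42]}
[[306.7, 212.0], [305.2, 150.1], [347.5, 149.7], [346.1, 211.6]] [472.18036285 133.39064601]
```

View pics/w1.png

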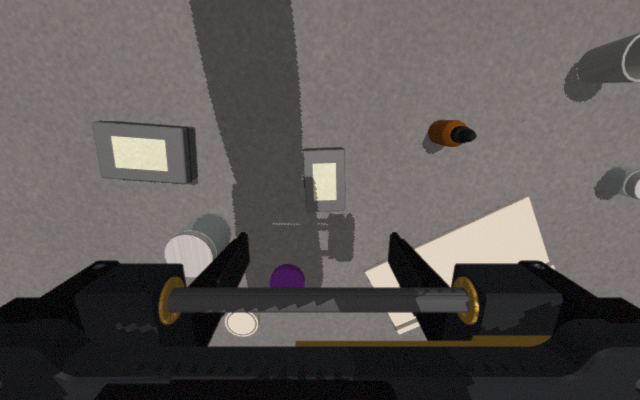

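```bash
cat >> h.py <<'E'
def plan(st,x,y,z,psi):
    "exact: turn rotvec (deg, tool axes) to tool-y down with tool-z at psi mod 180; offset cm in the goal axes"
    r=R.from_rotvec(st["ee_rot"]); M=r.as_matrix(); cur=np.degrees(np.arctan2(M[1,2],M[0,2]))
    d=(psi-cur+90)%180-90; a=np.radians(cur+d)
    Z=np.array([np.cos(a),np.sin(a),0]); Y=np.array([0,0,-1.]); X=np.cross(Y,Z)
    g=R.from_matrix(np.stack([X,Y,Z],1)); t=np.degrees((r.inv()*g).as_rotvec())
    o=g.inv().apply(np.array([x,y,z])-st["eef_pos"])*100
    o2=r.inv().apply(np.array([x,y,z])-st["eef_pos"])*100
    print("t",round(st["t"],2),"pos",np.round(st["eef_pos"],4),"psi",cur.round(2),"turn",t.round(2),"off_goal_axes",o.round(2),"off_now",o2.round(2),"grip",round(st["gripper_width"],3),"F",np.round(st["wrist_force"],1),"q1",round(st["joints"][0],2),"j6",round(st["joints"][5],2))
E
python3 - <<'E'
from h import *
from bench import arm
plan(arm.read_state(),.4388,-.0862,.03,67)
a=cv2.imread("pics/w1.png"); crop(a,280,130,480,230,4,"pics/w1c.png")
E
```

```text
t 1.98 pos [ 0.4369 -0.095   0.2414] psi 66.49 turn [-0.2  -0.51  0.54] off_goal_axes [-0.17 21.14  0.88] off_now [-0.38 21.14  0.81] grip 1.003 F [ 0.3  0.8 -0. ] q1 -0.34 j6 -1.5
```

View pics/w1c.png

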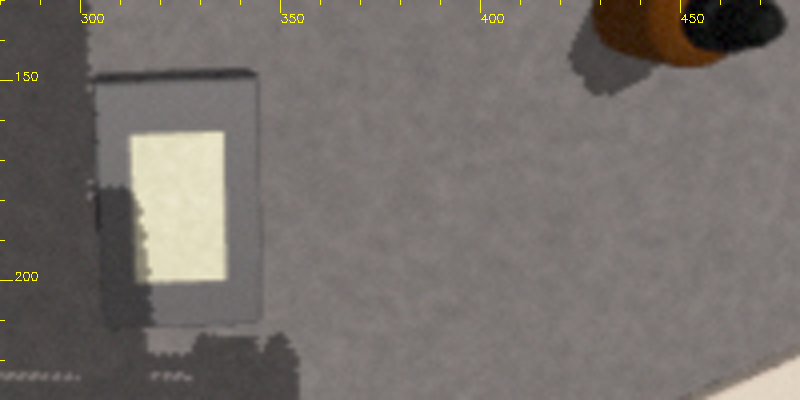

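Run:
```python
from h import *
from bench import arm
W=arm.capture("wrist"); st=arm.read_state()
C=np.array([onz(W,u,v,.03)[:2] for u,v in [(303.5,150),(344.3,149),(345,211),(306,212)]]); print(C.round(4), C.mean(0))
l=(C[0]+C[1]-C[2]-C[3]); print(np.hypot(*l)/2, np.degrees(np.arctan2(-l[0],l[1])))
d=C[1]+C[2]-C[0]-C[3]; print(np.hypot(*d)/2,np.degrees(np.arctan2(d[1],d[0])))
plan(st,*C.mean(0),.03,67)
```

```text
[[ 0.389  -0.0935]
 [ 0.4086 -0.0452]
 [ 0.487  -0.0755]
 [ 0.4669 -0.1251]] [ 0.43789139 -0.08480097]
0.0840169630518996 68.3853170890034
0.05281469561488792 67.95427074432014
t 2.02 pos [ 0.4368 -0.0939  0.2413] psi 66.6 turn [-0.22 -0.4   0.54] off_goal_axes [-0.25 21.13  0.88] off_now [-0.46 21.13  0.8 ] grip 1.002 F [-0.1  0.4 -1.3] q1 -0.33 j6 -1.5
```

>>> {"fn": "send_rows", "kwargs": {
  "turn": [
    [-0.2,-1.5,0.5],
    [0,0,0],
    [0,0,0],
    [0,0,0],
    [0,0,0],
    [0,0,0]
  ],
  "offset": [
    [-0.3,3.5,0.8],
    [0,3.5,0],
    [0,3.5,0],
    [0,3.0,0],
    [0,2.0,0],
    [0,0,0]
  ],
  "gripper": [1,1,1,1,1,1]
}}

```text
t: 2.78
eef_pos: [0.4375, -0.075, 0.0836]
ee_rot: [-1.55, 0.284, -0.291]
wrist_force: [-0.8, -0.2, 0.3]
gripper_width: 1.0
```

Run:
```python
from h import *
from bench import arm
st=arm.read_state(); plan(st,.4380,-.085,.03,68.2)
W=arm.capture("wrist"); cv2.imwrite("pics/w2.png",W["image"])
```

```text
t 2.77 pos [ 0.4375 -0.075   0.0836] psi 69.01 turn [-0.16  0.81  0.21] off_goal_axes [ 0.42  5.36 -0.92] off_now [ 0.38  5.36 -0.94] grip 1.0 F [-0.8 -0.2  0.3] q1 -0.29 j6 -1.5
```

View pics/w2.png

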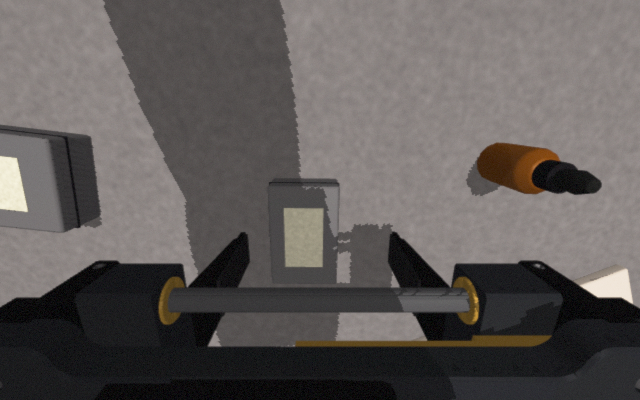

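>>> {"fn": "send_rows", "kwargs": {
  "turn": [
    [-0.2,0.8,0.2],
    [0,0,0],
    [0,0,0],
    [0,0,0],
    [0,0,0]
  ],
  "offset": [
    [0.4,0.5,-0.9],
    [0,1.5,0],
    [0,1.5,0],
    [0,1.0,0],
    [0,0,0]
  ],
  "gripper": [1,1,1,1,1]
}}

```text
t: 3.45
eef_pos: [0.4409, -0.0857, 0.0393]
ee_rot: [-1.552, 0.293, -0.304]
wrist_force: [0.2, 0.2, -0.4]
gripper_width: 0.999
```

Run:
```python
from h import *
from bench import arm
st=arm.read_state(); plan(st,.4380,-.085,.03,68.2)
```

```text
t 3.45 pos [ 0.4409 -0.0857  0.0393] psi 68.21 turn [0.02 0.01 0.38] off_goal_axes [-0.29  0.93 -0.04] off_now [-0.3   0.93 -0.04] grip 0.999 F [ 0.2  0.2 -0.4] q1 -0.31 j6 -1.5
```

>>> {"fn": "send_rows", "kwargs": {
  "turn": [
    [0,0,0.4],
    [0,0,0],
    [0,0,0],
    [0,0,0],
    [0,0,0],
    [0,0,0],
    [0,0,0]
  ],
  "offset": [
    [-0.3,0.9,0],
    [0,0,0],
    [0,0,0],
    [0,0,0],
    [0,0,0],
    [0,0,0],
    [0,0,0]
  ],
  "gripper": [1,1,-1,-1,-1,-1,-1]
}}

```text
t: 4.32
eef_pos: [0.4389, -0.0849, 0.0308]
ee_rot: [-1.551, 0.297, -0.299]
wrist_force: [-0.4, 0.1, -0.7]
gripper_width: 0.568
```

Run:
```python
from h import *
from bench import arm
st=arm.read_state(); plan(st,.651,.0478,.15,4.9)
W=arm.capture("wrist"); cv2.imwrite("pics/w3.png",W["image"])
```

```text
t 4.33 pos [ 0.4389 -0.0849  0.0308] psi 68.21 turn [-3.000e-02  6.331e+01  9.000e-02] off_goal_axes [-11.41 -11.92  22.27] off_now [ 14.79 -11.91  20.19] grip 0.568 F [-0.4  0.1 -0.7] q1 -0.31 j6 -1.5
```

View pics/w3.png

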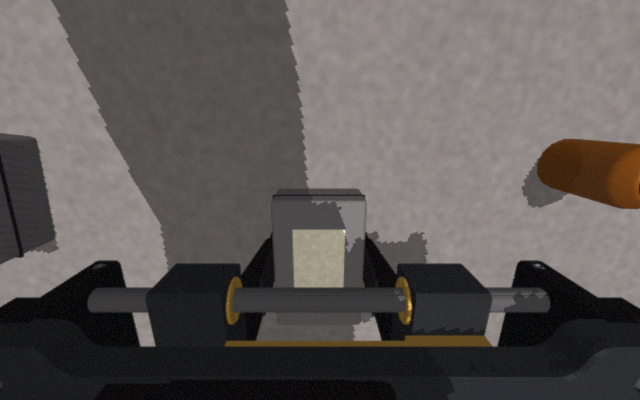

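>>> {"fn": "send_rows", "kwargs": {
  "turn": [
    [0,0,0],
    [0,0,0],
    [0,0,0],
    [0,0,0],
    [0,0,0],
    [0,9,0],
    [0,9,0],
    [0,9,0],
    [0,9,0],
    [0,9,0],
    [0,9,0],
    [0,9,0],
    [0,0,0],
    [0,0,0]
  ],
  "offset": [
    [0,-1.5,0],
    [0,-2.5,0],
    [0,-3,0],
    [0,-3,0],
    [0,-2,0],
    [0,0,0],
    [0,0,0],
    [0,0,0],
    [0,0,0],
    [0,0,0],
    [0,0,0],
    [0,0,0],
    [0,0,0],
    [0,0,0]
  ],
  "gripper": [-1,-1,-1,-1,-1,-1,-1,-1,-1,-1,-1,-1,-1,-1]
}}

```text
t: 6.12
eef_pos: [0.4384, -0.084, 0.166]
ee_rot: [-1.231, 1.158, -1.172]
wrist_force: [0.1, 0.1, -1.3]
gripper_width: 0.57
```

Run:
```python
from h import *
from bench import arm
st=arm.read_state(); plan(st,.651,.0478,.15,4.9)
W=arm.capture("wrist"); cv2.imwrite("pics/w4.png",W["image"])
```

```text
t 6.12 pos [ 0.4384 -0.084   0.166 ] psi 3.36 turn [-0.54 -1.54  0.15] off_goal_axes [-11.31   1.6   22.31] off_now [-11.91   1.78  21.98] grip 0.57 F [ 0.1  0.1 -1.3] q1 -0.31 j6 -0.37
```

View pics/w4.png

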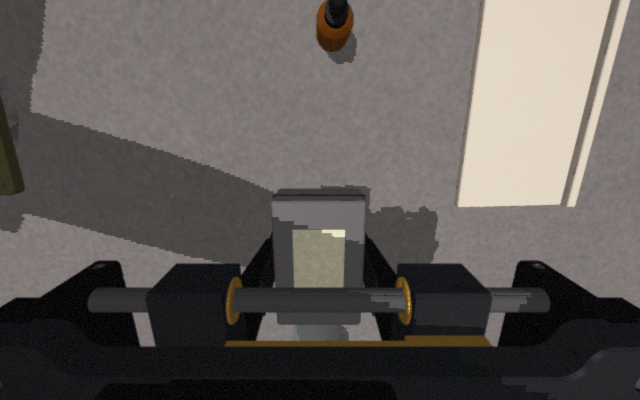

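Run:
```python
from h import *
from bench import arm
W=arm.capture("wrist")
a=W["image"]; crop(a,440,0,630,220,3,"pics/w4c.png")
for u,v,z in [(458.5,207,.01),(484,0,.01)]: print(onz(W,u,v,z))
```

```text
[ 0.60171115 -0.08785543  0.01      ]
[0.58259602 0.11515319 0.01      ]
```

View pics/w4c.png

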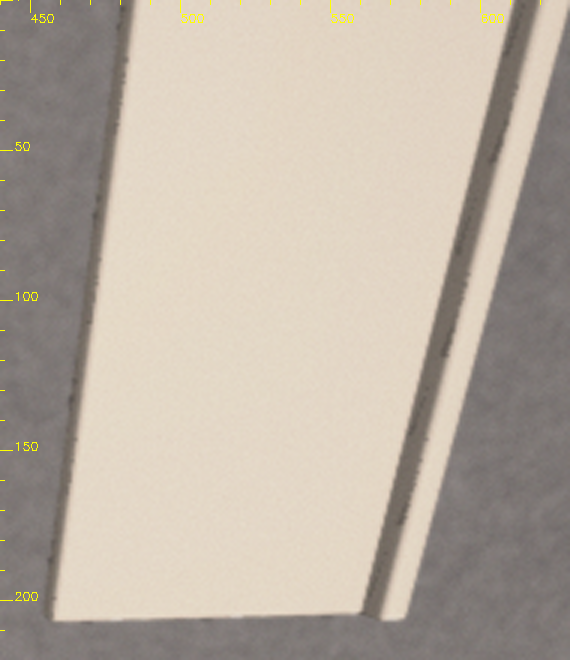

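Run:
```python
from h import *
from bench import arm
W=arm.capture("wrist")
A=onz(W,458,206.5,.01);B=onz(W,561,204,.01);C=onz(W,485,0,.01);D=onz(W,607,0,.01)
print(A,B,C,D,np.linalg.norm(B-A))
for p,q in((A,C),(B,D)): d=q-p; print("yaw",np.degrees(np.arctan2(-d[0],d[1])))
yaw=np.radians(4.9); X=np.array([np.cos(yaw),np.sin(yaw)]);Y=np.array([-np.sin(yaw),np.cos(yaw)])
print((A+B)[:2]/2+.13*Y)
```

```text
[ 0.60087622 -0.08731646  0.01      ] [ 0.71972314 -0.07764712  0.01      ] [0.5835215  0.11508397 0.01      ] [0.698354   0.12218262 0.01      ] 0.11923960922915619
yaw 4.9008124773719
yaw 6.103825904709145
[0.64919548 0.0470431 ]
```

>>> {"fn": "send_rows", "kwargs": {
  "turn": [
    [-0.5,-1.5,0.2],
    [0,0,0],
    [0,0,0],
    [0,0,0],
    [0,0,0],
    [0,0,0],
    [0,0,0],
    [0,0,0],
    [0,0,0],
    [0,0,0]
  ],
  "offset": [
    [-0.8,0,1.5],
    [-1.5,0,3],
    [-1.5,0,3],
    [-1.5,0,3],
    [-1.5,0,3],
    [-1.5,0,3],
    [-1.5,0,3],
    [-1,0,2],
    [0,0,0],
    [0,0,0]
  ],
  "gripper": [-1,-1,-1,-1,-1,-1,-1,-1,-1,-1]
}}

```text
t: 7.52
eef_pos: [0.649, 0.0455, 0.1635]
ee_rot: [-1.254, 1.144, -1.139]
wrist_force: [-0.1, -1.1, -1.3]
gripper_width: 0.565
```

Run:
```python
from h import *
from bench import arm
st=arm.read_state(); plan(st,.650,.0475,.042,5)
W=arm.capture("scene"); crop(W["image"],230,120,420,300,4,"pics/s5.png")
```

```text
t 7.53 pos [0.649  0.0455 0.1635] psi 5.25 turn [ 0.23  0.25 -0.03] off_goal_axes [-0.19 12.15  0.12] off_now [-0.18 12.15  0.17] grip 0.565 F [-0.1 -1.1 -1.3] q1 -0.01 j6 -0.1
```

View pics/s5.png

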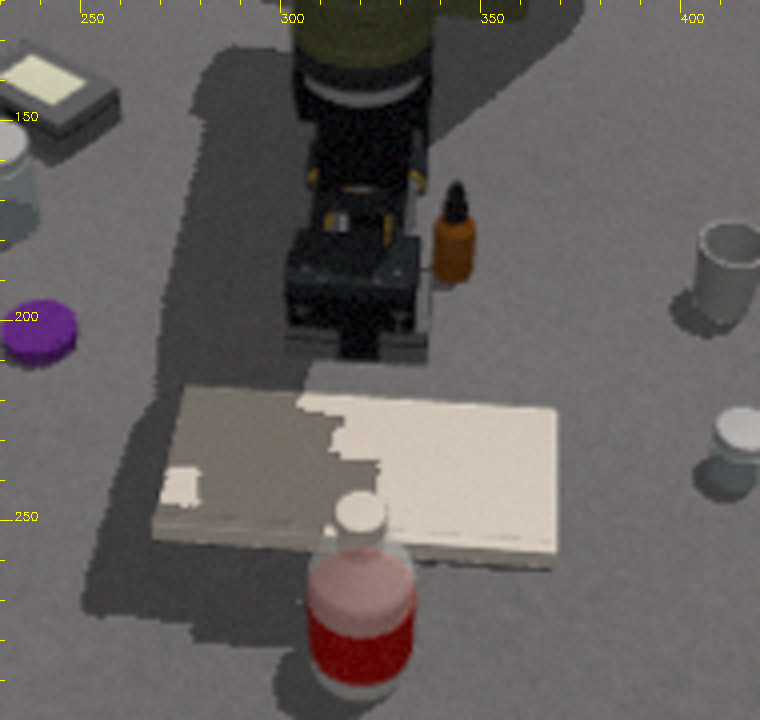

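>>> {"fn": "send_rows", "kwargs": {
  "turn": [
    [0.2,0.2,0],
    [0,0,0],
    [0,0,0],
    [0,0,0],
    [0,0,0],
    [0,0,0]
  ],
  "offset": [
    [-0.2,2,0.1],
    [0,3,0],
    [0,3,0],
    [0,2,0],
    [0,0,0],
    [0,0,0]
  ],
  "gripper": [-1,-1,-1,-1,-1,-1]
}}

```text
t: 8.32
eef_pos: [0.6463, 0.0459, 0.0573]
ee_rot: [-1.249, 1.148, -1.145]
wrist_force: [-0.2, 0.7, -1.7]
gripper_width: 0.566
```

Run:
```python
from h import *
from bench import arm
st=arm.read_state(); plan(st,.650,.0475,.0412,5)
W=arm.capture("scene"); crop(W["image"],260,160,400,300,4,"pics/s6.png")
W=arm.capture("side"); crop(W["image"],180,130,380,280,4,"pics/d6.png")
```

```text
t 8.32 pos [0.6463 0.0459 0.0573] psi 4.88 turn [ 0.12 -0.12 -0.03] off_goal_axes [-0.13  1.61  0.38] off_now [-0.13  1.61  0.38] grip 0.566 F [-0.2  0.7 -1.7] q1 -0.01 j6 -0.1
```

View pics/d6.png

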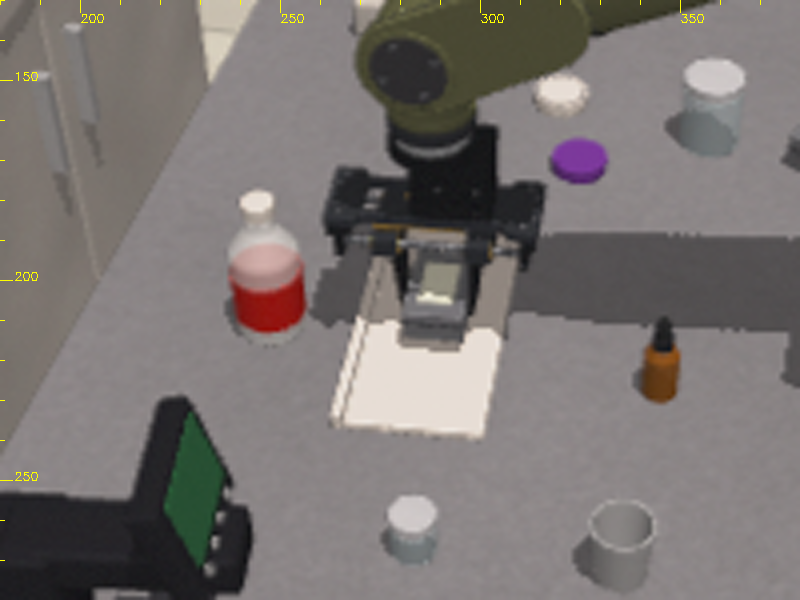

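>>> {"fn": "send_rows", "kwargs": {
  "turn": [
    [0.1,-0.1,0],
    [0,0,0],
    [0,0,0],
    [0,0,0],
    [0,0,0]
  ],
  "offset": [
    [-0.1,0.5,0.4],
    [0,0.5,0],
    [0,0.4,0],
    [0,0,0],
    [0,0,0]
  ],
  "gripper": [-1,-1,-1,-1,-1]
}}

```text
t: 9.05
eef_pos: [0.6525, 0.0475, 0.0453]
ee_rot: [-1.246, 1.141, -1.147]
wrist_force: [-0.5, 0.6, -0.5]
gripper_width: 0.566
```

Run:
```python
from h import *
from bench import arm
st=arm.read_state(); plan(st,.650,.0475,.0410,5)
```

```text
t 9.05 pos [0.6525 0.0475 0.0453] psi 5.0 turn [-0.27  0.   -0.01] off_goal_axes [-0.02  0.43 -0.24] off_now [-0.02  0.43 -0.25] grip 0.566 F [-0.5  0.6 -0.5] q1 -0.01 j6 -0.1
```

>>> {"fn": "send_rows", "kwargs": {
  "turn": [
    [-0.2,0,0],
    [0,0,0],
    [0,0,0]
  ],
  "offset": [
    [0,0.2,-0.1],
    [0,0.2,0],
    [0,0,0]
  ],
  "gripper": [-1,-1,-1]
}}

```text
t: 9.43
eef_pos: [0.6514, 0.0474, 0.0411]
ee_rot: [-1.248, 1.144, -1.145]
wrist_force: [-0.2, -0.2, -1.8]
gripper_width: 0.566
```

Run:
```python
from h import *
from bench import arm
st=arm.read_state(); plan(st,.650,.0475,.0410,5)
```

```text
t 9.43 pos [0.6514 0.0474 0.0411] psi 5.0 turn [-0.06 -0.   -0.01] off_goal_axes [-0.02  0.01 -0.14] off_now [-0.02  0.01 -0.14] grip 0.566 F [-0.2 -0.2 -1.8] q1 -0.01 j6 -0.1
```

>>> {"fn": "send_rows", "kwargs": {
  "turn": [
    [0,0,0],
    [0,0,0]
  ],
  "offset": [
    [0,0.1,-0.1],
    [0,0,0]
  ],
  "gripper": [-1,-1]
}}

```text
t: 9.68
eef_pos: [0.6512, 0.0474, 0.0411]
ee_rot: [-1.247, 1.143, -1.146]
wrist_force: [1.0, 0.2, -1.6]
gripper_width: 0.566
```

Run:
```python
from h import *
from bench import arm
st=arm.read_state(); plan(st,.650,.0475,.0410,5)
```

```text
t 9.68 pos [0.6512 0.0474 0.0411] psi 5.0 turn [-0.17  0.   -0.  ] off_goal_axes [-0.02  0.01 -0.12] off_now [-0.02  0.01 -0.12] grip 0.566 F [ 1.   0.2 -1.6] q1 -0.01 j6 -0.1
```

>>> {"fn": "send_rows", "kwargs": {
  "turn": [
    [0,0,0],
    [0,0,0],
    [0,0,0],
    [0,0,0],
    [0,0,0],
    [0,0,0],
    [0,0,0],
    [0,0,0]
  ],
  "offset": [
    [0,0,0],
    [0,0,0],
    [0,0,0],
    [0,-1,0],
    [0,-2,0],
    [0,-4,0],
    [0,-4,0],
    [0,-2,0]
  ],
  "gripper": [0.45,0.45,0.45,0.45,0.45,0.45,1,1]
}}

```text
t: 10.68
eef_pos: [0.6506, 0.0473, 0.1785]
ee_rot: [-1.247, 1.142, -1.146]
wrist_force: [1.0, 0.7, 0.2]
gripper_width: 0.88
```

Run:
```python
from h import *
from bench import arm
st=arm.read_state(); plan(st,.605,-.306,.17,5)
W=arm.capture("wrist"); cv2.imwrite("pics/w7.png",W["image"])
W=arm.capture("side"); crop(W["image"],230,140,380,260,5,"pics/d7.png")
```

```text
t 10.68 pos [0.6506 0.0473 0.1785] psi 5.0 turn [-0.2 -0.   0. ] off_goal_axes [34.79  0.85 -7.62] off_now [34.79  0.82 -7.63] grip 0.88 F [1.  0.7 0.2] q1 -0.01 j6 -0.1
```

View pics/d7.png

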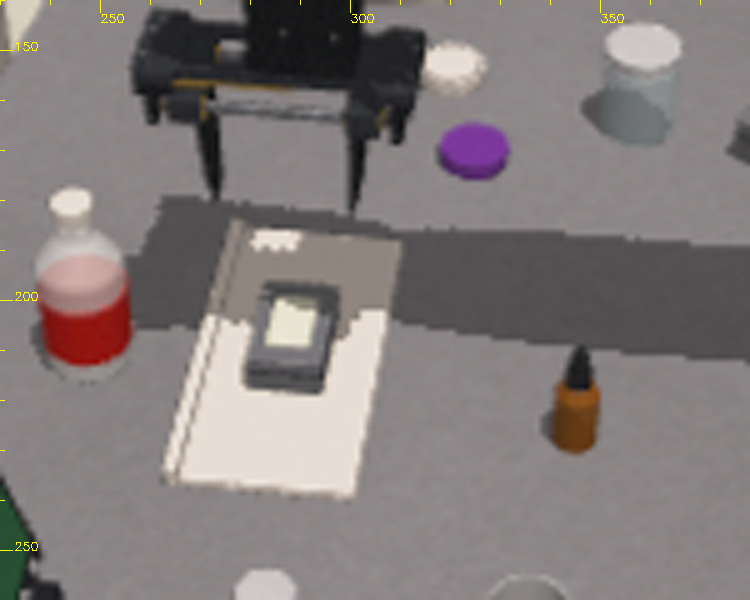

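View pics/w7.png

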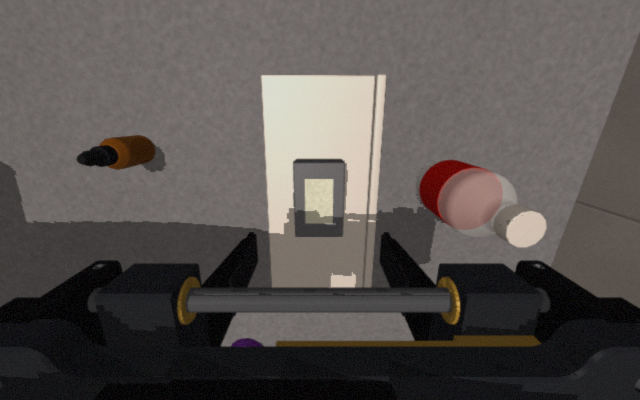

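Run:
```python
from h import *
from bench import arm
W=arm.capture("wrist"); crop(W["image"],250,60,400,300,3,"pics/w7c.png")
```

```text
(no output)
```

View pics/w7c.png

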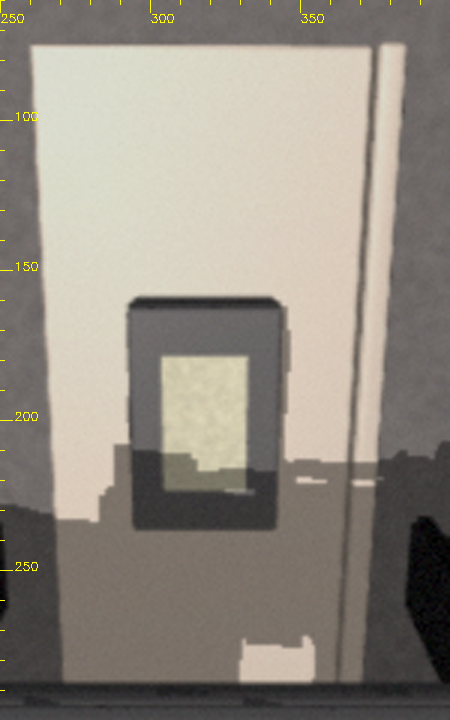

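Run:
```python
from h import *
from bench import arm
W=arm.capture("wrist")
C=np.array([onz(W,u,v,.04)[:2] for u,v in [(292.5,162.5),(343.3,161.5),(342,236.3),(294.5,236.3)]]); print("box",C.mean(0))
l=(C[0]+C[1]-C[2]-C[3]); print(np.hypot(*l)/2,np.degrees(np.arctan2(-l[0],l[1])))
A=onz(W,260.7,75.5,.01)[:2];B=onz(W,374,75,.01)[:2];A2=onz(W,270.8,287,.01)[:2];B2=onz(W,363,287,.01)[:2]
print(A,B,A2,B2)
m=(A+B)/2-(A2+B2)/2; yaw=np.arctan2(-m[0],m[1]); print("yaw",np.degrees(yaw))
yaw=np.radians(5);Y=np.array([-np.sin(yaw),np.cos(yaw)]); print("board c",(A+B)/2-.13*Y)
c=(A+B)/2-.13*Y; b=C.mean(0)-c; print("box in board", b@[Y[1],-Y[0]],b@Y)
```

```text
box [0.64889856 0.04822132]
0.08250829734815077 5.299021728475328
[0.57870016 0.16871855] [0.69539717 0.17951002] [ 0.5984937  -0.08324811] [ 0.71843699 -0.07271318]
yaw 4.855893631529061
board c [0.64837891 0.04460897]
box in board 0.000832507571019244 0.003553310854058455
```

>>> {"fn": "send_rows", "kwargs": {
  "turn": [
    [0,0,0],
    [0,0,0],
    [0,0,0],
    [0,0,0],
    [0,0,0],
    [0,0,0],
    [0,0,0],
    [0,0,0],
    [0,0,0],
    [0,0,0]
  ],
  "offset": [
    [4.3,0,-0.9],
    [4.3,0,-0.9],
    [4.3,0,-0.9],
    [4.3,0,-0.9],
    [4.3,0,-0.9],
    [4.3,0,-0.9],
    [4.3,0,-0.9],
    [3,0,-0.9],
    [0,0,0],
    [0,0,0]
  ],
  "gripper": [1,1,1,1,1,1,1,1,1,1]
}}

```text
t: 12.12
eef_pos: [0.5921, -0.2932, 0.1433]
ee_rot: [-1.267, 1.183, -1.109]
wrist_force: [-0.5, 0.5, -1.5]
gripper_width: 1.001
```

Run:
```python
from h import *
from bench import arm
st=arm.read_state(); plan(st,.605,-.306,.03,5)
W=arm.capture("wrist"); cv2.imwrite("pics/w8.png",W["image"]); print(proj(W,[.605,-.306,.015]))
```

```text
t 12.12 pos [ 0.5921 -0.2932  0.1433] psi 5.13 turn [ 2.41  0.11 -1.19] off_goal_axes [ 1.39 11.33  1.18] off_now [ 1.63 11.24  1.65] grip 1.001 F [-0.5  0.5 -1.5] q1 -0.54 j6 -0.62
[335.34858231 218.92721298]
```

View pics/w8.png

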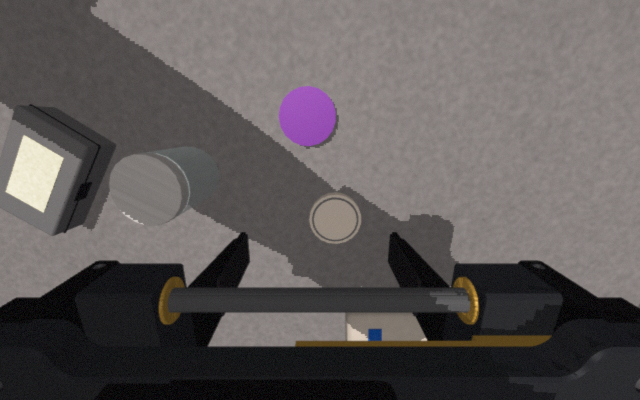

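>>> {"fn": "send_rows", "kwargs": {
  "turn": [
    [2.4,0.1,-1.2],
    [0,0,0],
    [0,0,0],
    [0,0,0],
    [0,0,0]
  ],
  "offset": [
    [1.5,1,1.4],
    [0,3,0],
    [0,3,0],
    [0,1.5,0],
    [0,0,0]
  ],
  "gripper": [1,1,1,1,1]
}}

```text
t: 12.8
eef_pos: [0.6092, -0.3004, 0.0547]
ee_rot: [-1.252, 1.138, -1.139]
wrist_force: [0.6, -0.9, 0.5]
gripper_width: 1.0
```

Run:
```python
from h import *
from bench import arm
st=arm.read_state(); plan(st,.605,-.306,.029,5)
W=arm.capture("wrist"); cv2.imwrite("pics/w9.png",W["image"]); print(proj(W,[.605,-.306,.015]))
```

```text
t 12.8 pos [ 0.6092 -0.3004  0.0547] psi 5.47 turn [-0.05  0.47 -0.02] off_goal_axes [ 0.52  2.57 -0.47] off_now [ 0.52  2.57 -0.47] grip 1.0 F [ 0.6 -0.9  0.5] q1 -0.54 j6 -0.63
[313.01354744 245.8819988 ]
```

View pics/w9.png

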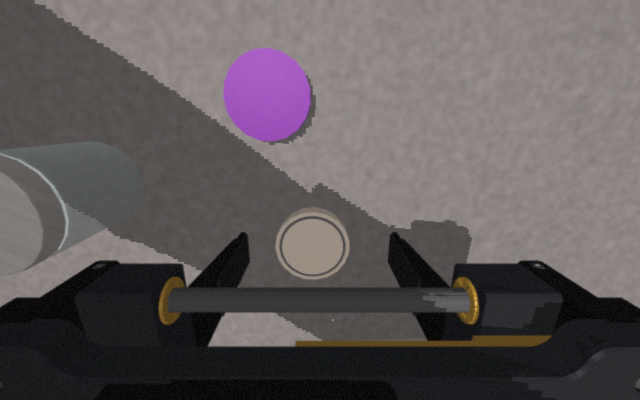

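>>> {"fn": "send_rows", "kwargs": {
  "turn": [
    [0,0.4,0],
    [0,0,0],
    [0,0,0],
    [0,0,0]
  ],
  "offset": [
    [0.5,0.8,-0.5],
    [0,0.9,0],
    [0,0.4,0],
    [0,0,0]
  ],
  "gripper": [1,1,1,1]
}}

```text
t: 13.35
eef_pos: [0.6068, -0.3077, 0.0368]
ee_rot: [-1.247, 1.138, -1.15]
wrist_force: [-0.6, 1.0, 1.4]
gripper_width: 0.998
```

Run:
```python
from h import *
from bench import arm
st=arm.read_state(); plan(st,.605,-.306,.029,5)
```

```text
t 13.35 pos [ 0.6068 -0.3077  0.0368] psi 5.03 turn [-0.37  0.03  0.21] off_goal_axes [-0.18  0.78 -0.16] off_now [-0.19  0.78 -0.17] grip 0.998 F [-0.6  1.   1.4] q1 -0.55 j6 -0.64
```

>>> {"fn": "send_rows", "kwargs": {
  "turn": [
    [-0.4,0,0.2],
    [0,0,0],
    [0,0,0],
    [0,0,0],
    [0,0,0],
    [0,0,0],
    [0,0,0]
  ],
  "offset": [
    [-0.2,0.7,-0.2],
    [0,0,0],
    [0,0,0],
    [0,0,0],
    [0,0,0],
    [0,0,0],
    [0,0,0]
  ],
  "gripper": [1,1,-1,-1,-1,-1,-1]
}}

```text
t: 14.22
eef_pos: [0.605, -0.306, 0.0302]
ee_rot: [-1.25, 1.144, -1.145]
wrist_force: [0.5, -0.7, 1.3]
gripper_width: 0.571
```

Run:
```python
from h import *
from bench import arm
st=arm.read_state(); plan(st,.6495,.048,.14,5)
W=arm.capture("wrist"); cv2.imwrite("pics/w10.png",W["image"])
```

```text
t 14.22 pos [ 0.605  -0.306   0.0302] psi 5.04 turn [-0.    0.04  0.04] off_goal_axes [-34.88 -10.98   7.51] off_now [-34.86 -11.01   7.54] grip 0.571 F [ 0.5 -0.7  1.3] q1 -0.55 j6 -0.63
```

View pics/w10.png

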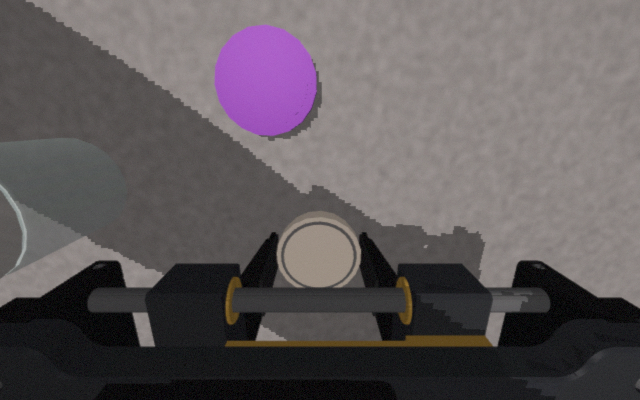

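>>> {"fn": "send_rows", "kwargs": {
  "turn": [
    [0,0,0],
    [0,0,0],
    [0,0,0],
    [0,0,0],
    [0,0,0],
    [0,0,0],
    [0,0,0],
    [0,0,0],
    [0,0,0],
    [0,0,0],
    [0,0,0],
    [0,0,0],
    [0,0,0],
    [0,0,0],
    [0,0,0],
    [0,0,0],
    [0,0,0],
    [0,0,0],
    [0,0,0]
  ],
  "offset": [
    [0,-1,0],
    [0,-2.5,0],
    [0,-3,0],
    [0,-3,0],
    [0,-3,0],
    [0,-1,0],
    [-2,0,0.4],
    [-3,0,0.7],
    [-3,0,0.7],
    [-3,0,0.7],
    [-3,0,0.7],
    [-3,0,0.7],
    [-3,0,0.7],
    [-3,0,0.7],
    [-3,0,0.7],
    [-3,0,0.7],
    [-2,0,0.4],
    [0,0,0],
    [0,0,0]
  ],
  "gripper": [-1,-1,-1,-1,-1,-1,-1,-1,-1,-1,-1,-1,-1,-1,-1,-1,-1,-1,-1]
}}

```text
t: 16.65
eef_pos: [0.6365, 0.0347, 0.1507]
ee_rot: [-1.266, 1.168, -1.117]
wrist_force: [-0.4, 1.1, -0.6]
gripper_width: 0.566
```

Run:
```python
from h import *
from bench import arm
st=arm.read_state(); plan(st,.6495,.048,.0702,5)
W=arm.capture("wrist"); cv2.imwrite("pics/w11.png",W["image"])
```

```text
t 16.65 pos [0.6365 0.0347 0.1507] psi 5.34 turn [ 1.76  0.33 -0.72] off_goal_axes [-1.21  8.05  1.41] off_now [-1.11  8.01  1.66] grip 0.566 F [-0.4  1.1 -0.6] q1 -0.03 j6 -0.13
```

View pics/w11.png

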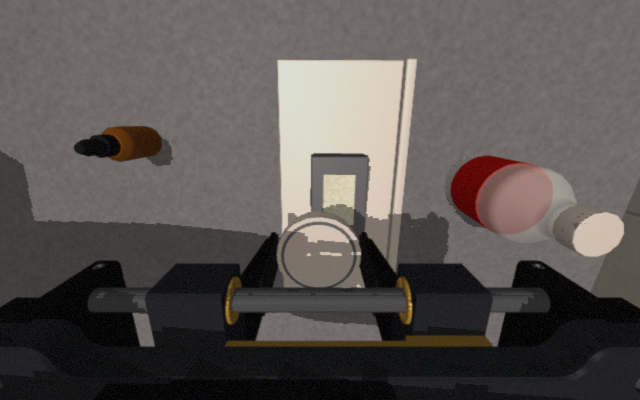

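>>> {"fn": "send_rows", "kwargs": {
  "turn": [
    [1.7,0.3,-0.7],
    [0,0,0],
    [0,0,0],
    [0,0,0],
    [0,0,0],
    [0,0,0]
  ],
  "offset": [
    [-1.2,0.5,1.4],
    [0,2,0],
    [0,2.5,0],
    [0,1.2,0],
    [0,0,0],
    [0,0,0]
  ],
  "gripper": [-1,-1,-1,-1,-1,-1]
}}

```text
t: 17.45
eef_pos: [0.6483, 0.0422, 0.0845]
ee_rot: [-1.25, 1.151, -1.148]
wrist_force: [0.7, -0.3, -0.1]
gripper_width: 0.572
```

Run:
```python
from h import *
from bench import arm
st=arm.read_state(); plan(st,.650,.048,.0702,5)
```

```text
t 17.45 pos [0.6483 0.0422 0.0845] psi 4.66 turn [ 0.2  -0.34  0.05] off_goal_axes [-0.56  1.43  0.22] off_now [-0.57  1.43  0.22] grip 0.572 F [ 0.7 -0.3 -0.1] q1 -0.02 j6 -0.1
```

>>> {"fn": "send_rows", "kwargs": {
  "turn": [
    [0.2,-0.3,0],
    [0,0,0],
    [0,0,0]
  ],
  "offset": [
    [-0.6,0.4,0.2],
    [0,0.3,0],
    [0,0,0]
  ],
  "gripper": [-1,-1,-1]
}}

```text
t: 17.82
eef_pos: [0.6511, 0.0488, 0.0791]
ee_rot: [-1.247, 1.142, -1.147]
wrist_force: [0.0, 0.3, -0.4]
gripper_width: 0.565
```

Run:
```python
from h import *
from bench import arm
st=arm.read_state(); plan(st,.650,.048,.0702,5)
W=arm.capture("wrist"); cv2.imwrite("pics/w12.png",W["image"])
```

```text
t 17.82 pos [0.6511 0.0488 0.0791] psi 4.99 turn [-0.2  -0.01  0.06] off_goal_axes [ 0.07  0.89 -0.11] off_now [ 0.07  0.89 -0.12] grip 0.565 F [ 0.   0.3 -0.4] q1 -0.01 j6 -0.09
```

View pics/w12.png

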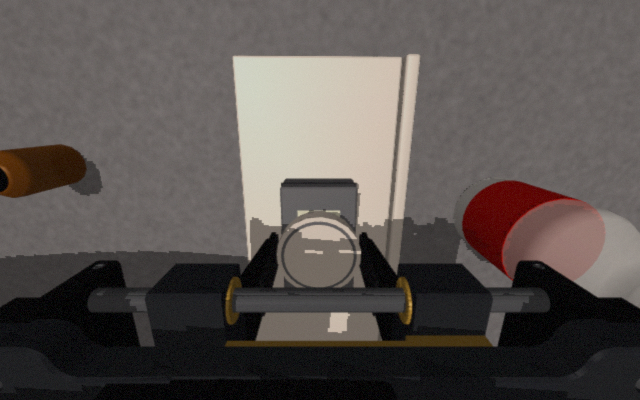

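>>> {"fn": "send_rows", "kwargs": {
  "turn": [
    [-0.2,0,0],
    [0,0,0],
    [0,0,0],
    [0,0,0]
  ],
  "offset": [
    [0,0.4,-0.1],
    [0,0.3,0],
    [0,0.1,0],
    [0,0,0]
  ],
  "gripper": [-1,-1,-1,-1]
}}

```text
t: 18.38
eef_pos: [0.6502, 0.0487, 0.0709]
ee_rot: [-1.25, 1.144, -1.146]
wrist_force: [-0.0, -0.8, -0.0]
gripper_width: 0.568
```

Run:
```python
from h import *
from bench import arm
st=arm.read_state(); plan(st,.650,.048,.0702,5)
```

```text
t 18.38 pos [0.6502 0.0487 0.0709] psi 4.99 turn [-0.02 -0.01  0.07] off_goal_axes [ 0.07  0.07 -0.03] off_now [ 0.07  0.07 -0.03] grip 0.568 F [-0.  -0.8 -0. ] q1 -0.01 j6 -0.09
```

>>> {"fn": "send_rows", "kwargs": {
  "turn": [
    [0,0,0],
    [0,0,0],
    [0,0,0],
    [0,0,0],
    [0,0,0],
    [0,0,0],
    [0,0,0],
    [0,0,0],
    [0,0,0],
    [0,0,0]
  ],
  "offset": [
    [0,0.1,0],
    [0,0,0],
    [0,0,0],
    [0,0,0],
    [0,0,0],
    [0,-1,0],
    [0,-3,0],
    [0,-4,0],
    [0,-4,0],
    [0,0,0]
  ],
  "gripper": [-1,-1,0.7,0.7,0.7,0.7,1,1,1,1]
}}

```text
t: 19.62
eef_pos: [0.6507, 0.0488, 0.1964]
ee_rot: [-1.248, 1.142, -1.147]
wrist_force: [0.3, 0.7, -0.3]
gripper_width: 0.997
```

Run:
```python
from h import *
from bench import arm
st=arm.read_state(); plan(st,.44,.0805,.18,95)
W=arm.capture("wrist"); cv2.imwrite("pics/w13.png",W["image"])
W=arm.capture("side"); crop(W["image"],230,140,380,260,5,"pics/d13.png")
```

```text
t 19.62 pos [0.6507 0.0488 0.1964] psi 4.99 turn [-1.700e-01  8.999e+01 -5.000e-02] off_goal_axes [20.71  1.64 -5.  ] off_now [ -4.99   1.59 -20.71] grip 0.997 F [ 0.3  0.7 -0.3] q1 -0.01 j6 -0.09
```

View pics/w13.png

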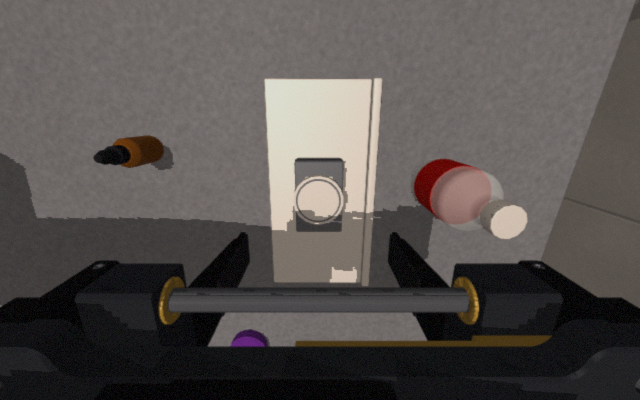

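View pics/d13.png

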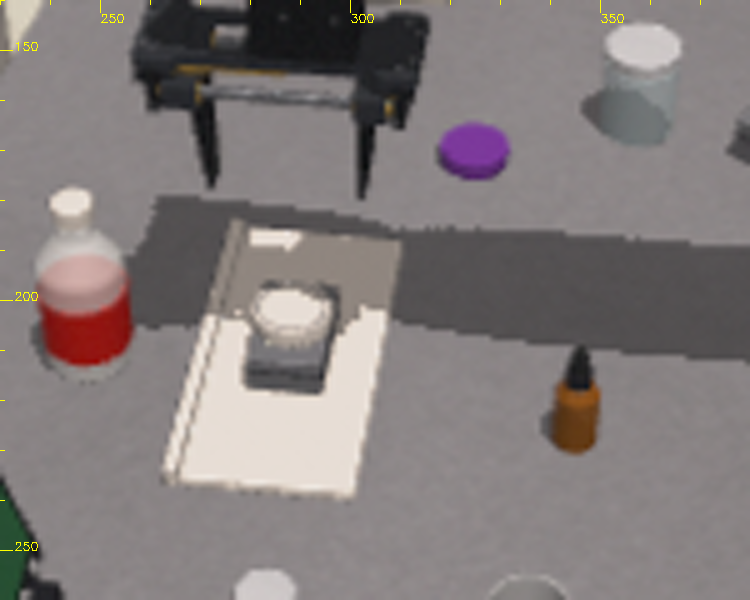

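Run:
```python
from h import *
from bench import arm
W=arm.capture("wrist"); crop(W["image"],270,140,370,250,5,"pics/w13c.png")
```

```text
(no output)
```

View pics/w13c.png

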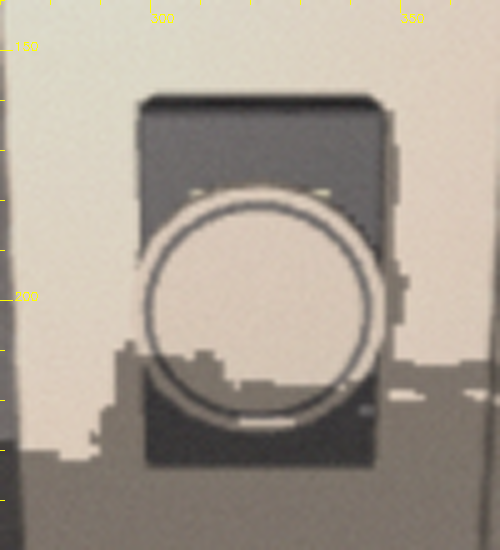

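>>> {"fn": "send_rows", "kwargs": {
  "turn": [
    [0,0,0],
    [0,0,0],
    [0,0,0],
    [0,0,0],
    [0,0,0],
    [0,0,0],
    [0,0,0]
  ],
  "offset": [
    [-0.9,0,-3.5],
    [-0.9,0,-4],
    [-0.9,0,-4],
    [-0.9,0,-4],
    [-0.9,0,-3],
    [0,0,-1],
    [0,0,0]
  ],
  "gripper": [1,1,1,1,1,1,1]
}}

```text
t: 20.65
eef_pos: [0.437, 0.0767, 0.1781]
ee_rot: [-1.272, 1.168, -1.131]
wrist_force: [1.3, -0.4, 0.4]
gripper_width: 1.0
```

Run:
```python
from h import *
from bench import arm
st=arm.read_state(); plan(st,.44,.0805,.045,5)
W=arm.capture("wrist"); cv2.imwrite("pics/w14.png",W["image"]);print(proj(W,[[.44,.0805,.088],[.44,.0805,0]]))
```

```text
t 20.65 pos [0.437  0.0767 0.1781] psi 4.96 turn [ 1.8  -0.05 -0.04] off_goal_axes [-0.35 13.31  0.33] off_now [-0.34 13.29  0.75] grip 1.0 F [ 1.3 -0.4  0.4] q1 0.05 j6 -0.03
[[326.03826272 212.63532375]
 [326.40897916 188.88737457]]
```

View pics/w14.png

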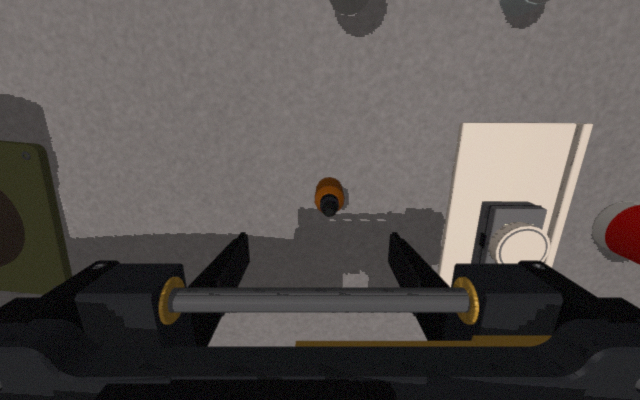

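Run:
```python
from h import *
from bench import arm
# pose of wrist cam at w13, rebuilt from the tool pose then
import numpy as np
W=arm.capture("wrist"); st=arm.read_state(); r=R.from_rotvec(st["ee_rot"])
tc=r.inv().apply(W["position"]-st["eef_pos"]); tr=r.inv()*R.from_rotvec(W["orientation"])
r0=R.from_rotvec([-1.248,1.142,-1.147]); W0=dict(W); W0["position"]=np.array([.6507,.0488,.1964])+r0.apply(tc); W0["orientation"]=(r0*tr).as_rotvec()
C=np.array([onz(W0,270+u/5,140+v/5,.04)[:2] for u,v in [(138,108),(384,108),(376,467),(146,467)]]); print(C.mean(0))
print("dish",onz(W0,270+262/5,140+310/5,.055))
plan(st,.4427,.0805,.045,5)
```

```text
[0.6543986  0.04599924]
dish [0.65429432 0.04692789 0.055     ]
t 20.75 pos [0.4378 0.0767 0.1784] psi 4.94 turn [ 1.78 -0.06 -0.05] off_goal_axes [-0.34 13.34  0.52] off_now [-0.33 13.32  0.93] grip 0.999 F [-0.4 -0.1  0.2] q1 0.05 j6 -0.03
```

>>> {"fn": "send_rows", "kwargs": {
  "turn": [
    [1.8,0,0],
    [0,0,0],
    [0,0,0],
    [0,0,0]
  ],
  "offset": [
    [-0.4,1,0.5],
    [0,2,0],
    [0,1.5,0],
    [0,0,0]
  ],
  "gripper": [1,1,1,1]
}}

```text
t: 21.25
eef_pos: [0.4462, 0.0805, 0.1325]
ee_rot: [-1.246, 1.146, -1.147]
wrist_force: [-1.3, -0.0, -0.0]
gripper_width: 1.0
```

Run:
```python
from h import *
from bench import arm
st=arm.read_state(); plan(st,.4427,.0805,.045,5)
W=arm.capture("wrist"); cv2.imwrite("pics/w15.png",W["image"]);print(proj(W,[[.4427,.0805,.088],[.4427,.0805,0]]))
```

```text
t 21.25 pos [0.4462 0.0805 0.1325] psi 4.83 turn [-0.13 -0.17 -0.04] off_goal_axes [-0.03  8.75 -0.35] off_now [-0.03  8.75 -0.37] grip 1.0 F [-1.3 -0.  -0. ] q1 0.06 j6 -0.03
[[314.66135774 236.4075133 ]
 [315.56685325 202.29486841]]
```

View pics/w15.png

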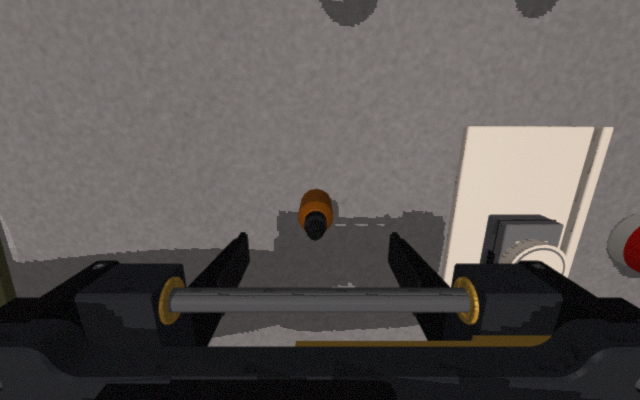

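>>> {"fn": "send_rows", "kwargs": {
  "turn": [
    [0,-0.2,0],
    [0,0,0],
    [0,0,0],
    [0,0,0],
    [0,0,0]
  ],
  "offset": [
    [0,2,-0.4],
    [0,2.5,0],
    [0,2,0],
    [0,1,0],
    [0,0,0]
  ],
  "gripper": [1,1,1,1,1]
}}

```text
t: 21.92
eef_pos: [0.4482, 0.0803, 0.0614]
ee_rot: [-1.239, 1.136, -1.15]
wrist_force: [0.0, -0.5, 0.7]
gripper_width: 0.999
```

Run:
```python
from h import *
from bench import arm
st=arm.read_state(); plan(st,.4427,.0805,.045,5)
W=arm.capture("wrist"); cv2.imwrite("pics/w16.png",W["image"])
```

```text
t 21.93 pos [0.4482 0.0803 0.0614] psi 5.01 turn [-0.74  0.01 -0.02] off_goal_axes [-0.07  1.64 -0.54] off_now [-0.07  1.63 -0.56] grip 0.999 F [ 0.  -0.5  0.7] q1 0.06 j6 -0.03
```

View pics/w16.png

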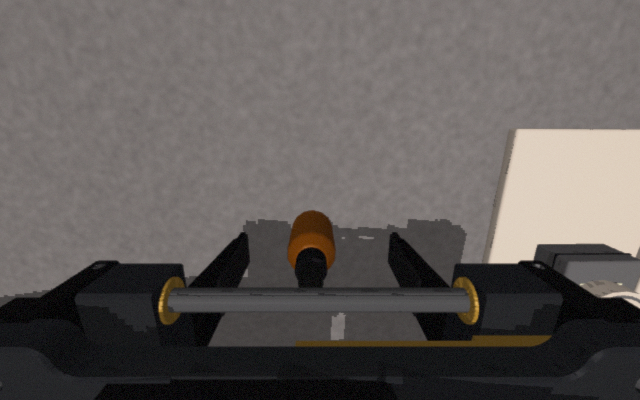

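>>> {"fn": "send_rows", "kwargs": {
  "turn": [
    [-0.7,0,0],
    [0,0,0],
    [0,0,0],
    [0,0,0]
  ],
  "offset": [
    [0,0.8,-0.5],
    [0,0.7,0],
    [0,0,0],
    [0,0,0]
  ],
  "gripper": [1,0.4,0,0]
}}

```text
t: 22.48
eef_pos: [0.445, 0.08, 0.0479]
ee_rot: [-1.245, 1.141, -1.147]
wrist_force: [-0.7, 0.1, 0.6]
gripper_width: 0.742
```

Run:
```python
from h import *
from bench import arm
st=arm.read_state(); plan(st,.4427,.0805,.045,5)
W=arm.capture("wrist"); crop(W["image"],200,180,440,320,3,"pics/w17.png")
```

```text
t 22.48 pos [0.445  0.08   0.0479] psi 5.01 turn [-0.27  0.01 -0.01] off_goal_axes [-0.07  0.29 -0.22] off_now [-0.07  0.29 -0.22] grip 0.742 F [-0.7  0.1  0.6] q1 0.06 j6 -0.03
```

View pics/w17.png

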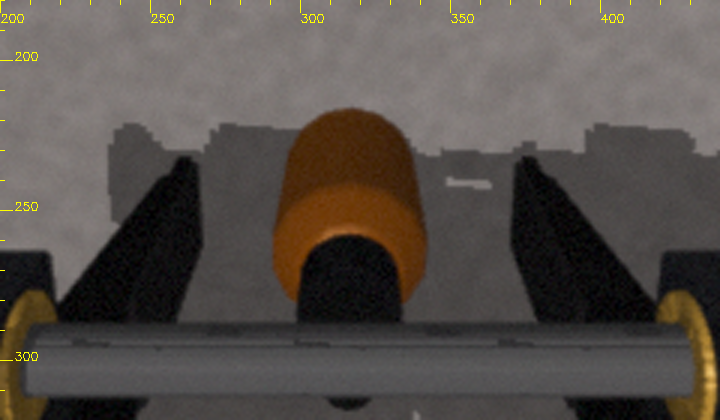

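>>> {"fn": "send_rows", "kwargs": {
  "turn": [
    [-0.2,0,0],
    [0,0,0],
    [0,0,0],
    [0,0,0],
    [0,0,0],
    [0,0,0],
    [0,0,0]
  ],
  "offset": [
    [0,0.2,-0.1],
    [0,0,0],
    [0,0,0],
    [0,0,0],
    [0,0,0],
    [0,0,0],
    [0,0,0]
  ],
  "gripper": [0,-0.1,-0.2,-1,-1,-1,-1]
}}

```text
t: 23.4
eef_pos: [0.4441, 0.0799, 0.0462]
ee_rot: [-1.248, 1.143, -1.145]
wrist_force: [-0.3, 0.1, 0.3]
gripper_width: 0.327
```

Run:
```python
from h import *
from bench import arm
st=arm.read_state(); plan(st,.6415,.1322,.17,5)
W=arm.capture("wrist"); crop(W["image"],200,180,440,320,3,"pics/w18.png")
```

```text
t 23.4 pos [0.4441 0.0799 0.0462] psi 5.01 turn [-0.09  0.01 -0.01] off_goal_axes [ -3.49 -12.38  20.12] off_now [ -3.49 -12.35  20.14] grip 0.327 F [-0.3  0.1  0.3] q1 0.06 j6 -0.03
```

View pics/w18.png

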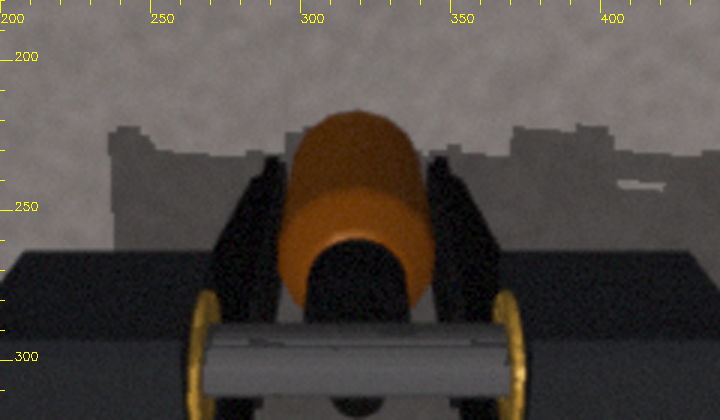

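>>> {"fn": "send_rows", "kwargs": {
  "turn": [
    [0,0,0],
    [0,0,0],
    [0,0,0],
    [0,0,0],
    [0,0,0],
    [0,0,0],
    [0,0,0],
    [0,0,0],
    [0,0,0],
    [0,0,0],
    [0,0,0],
    [0,0,0],
    [0,0,0],
    [0,0,0],
    [0,0,0]
  ],
  "offset": [
    [0,-1,0],
    [0,-2,0],
    [0,-3,0],
    [0,-3,0],
    [0,-2,0],
    [0,-1,0],
    [-0.3,0,1.5],
    [-0.5,0,3],
    [-0.5,0,3],
    [-0.5,0,3],
    [-0.5,0,3],
    [-0.5,0,3],
    [-0.5,0,2],
    [-0.2,0,1],
    [0,0,0]
  ],
  "gripper": [-1,-1,-1,-1,-1,-1,-1,-1,-1,-1,-1,-1,-1,-1,-1]
}}

```text
t: 25.32
eef_pos: [0.6417, 0.1349, 0.1581]
ee_rot: [-1.259, 1.154, -1.139]
wrist_force: [-0.1, 0.6, 0.1]
gripper_width: 0.325
```

Run:
```python
from h import *
from bench import arm
st=arm.read_state(); plan(st,.6415,.1322,.0562,5)
W=arm.capture("wrist"); cv2.imwrite("pics/w19.png",W["image"])
W=arm.capture("side"); crop(W["image"],180,120,380,270,4,"pics/d19.png")
```

```text
t 25.32 pos [0.6417 0.1349 0.1581] psi 5.01 turn [ 0.74  0.01 -0.01] off_goal_axes [ 0.27 10.19 -0.05] off_now [ 0.27 10.19  0.08] grip 0.325 F [-0.1  0.6  0.1] q1 0.13 j6 0.04
```

View pics/w19.png

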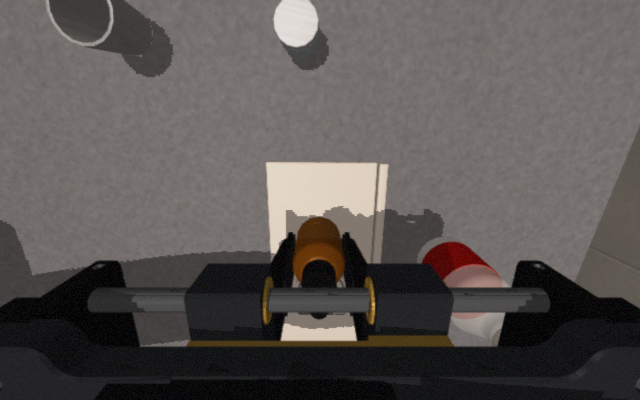

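View pics/d19.png

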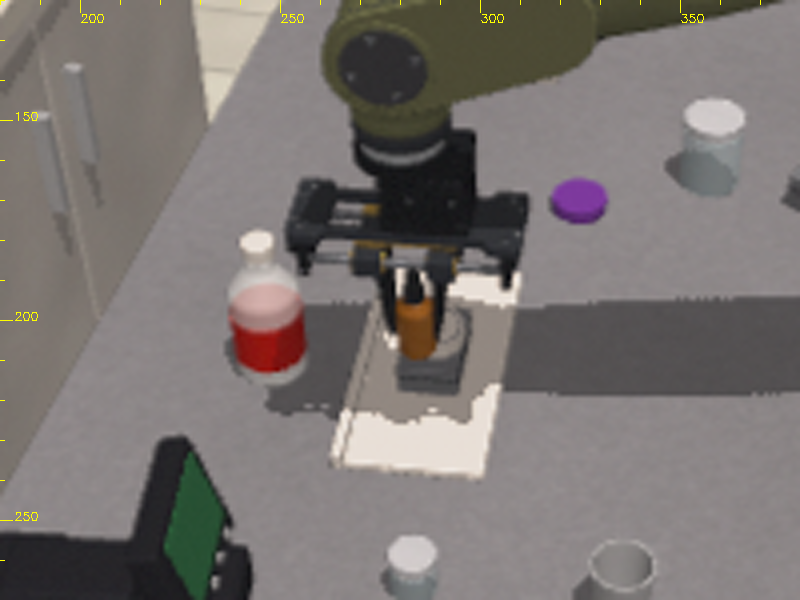

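>>> {"fn": "send_rows", "kwargs": {
  "turn": [
    [0.7,0,0],
    [0,0,0],
    [0,0,0],
    [0,0,0],
    [0,0,0],
    [0,0,0]
  ],
  "offset": [
    [0.2,1.5,0],
    [0,2.5,0],
    [0,2.5,0],
    [0,1.7,0],
    [0,0,0],
    [0,0,0]
  ],
  "gripper": [-1,-1,-1,-1,-1,-1]
}}

```text
t: 26.18
eef_pos: [0.6395, 0.1319, 0.0773]
ee_rot: [-1.246, 1.143, -1.147]
wrist_force: [0.4, -0.4, -0.7]
gripper_width: 0.331
```

Run:
```python
from h import *
from bench import arm
st=arm.read_state(); plan(st,.6415,.1322,.0562,5)
```

```text
t 26.18 pos [0.6395 0.1319 0.0773] psi 4.96 turn [-0.19 -0.04 -0.01] off_goal_axes [-0.01  2.11  0.2 ] off_now [-0.01  2.11  0.2 ] grip 0.331 F [ 0.4 -0.4 -0.7] q1 0.12 j6 0.03
```

>>> {"fn": "send_rows", "kwargs": {
  "turn": [
    [0,0,0],
    [0,0,0],
    [0,0,0],
    [0,0,0],
    [0,0,0],
    [0,0,0]
  ],
  "offset": [
    [0,0.7,0.2],
    [0,0.6,0],
    [0,0.4,0],
    [0,0.2,0],
    [0,0,0],
    [0,0,0]
  ],
  "gripper": [-1,-1,-1,-1,-1,-1]
}}

```text
t: 26.92
eef_pos: [0.6433, 0.1323, 0.0595]
ee_rot: [-1.243, 1.14, -1.148]
wrist_force: [-0.3, 0.8, -1.3]
gripper_width: 0.329
```

Run:
```python
from h import *
from bench import arm
st=arm.read_state(); plan(st,.6415,.1322,.0562,5)
W=arm.capture("side"); crop(W["image"],230,170,350,250,6,"pics/d20.png")
```

```text
t 26.93 pos [0.6433 0.1323 0.0595] psi 4.96 turn [-0.42 -0.04 -0.02] off_goal_axes [-0.01  0.33 -0.18] off_now [-0.01  0.33 -0.18] grip 0.329 F [-0.3  0.8 -1.3] q1 0.12 j6 0.03
```

View pics/d20.png

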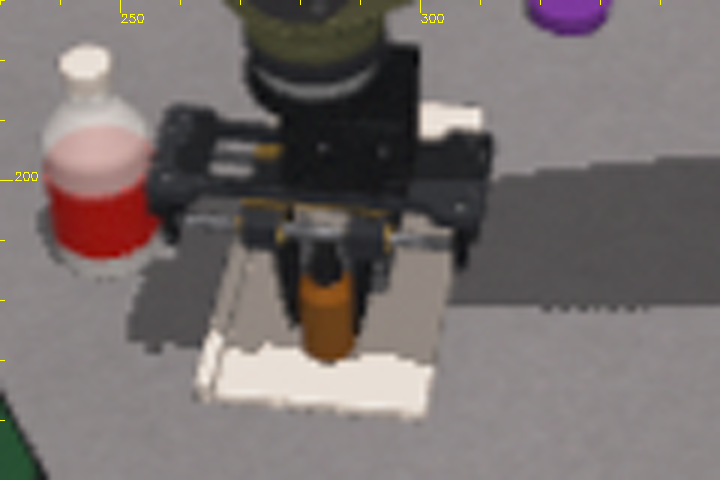

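>>> {"fn": "send_rows", "kwargs": {
  "turn": [
    [-0.4,0,0],
    [0,0,0],
    [0,0,0],
    [0,0,0]
  ],
  "offset": [
    [0,0.2,-0.1],
    [0,0.1,0],
    [0,0.1,0],
    [0,0,0]
  ],
  "gripper": [-1,-1,-1,-1]
}}

```text
t: 27.48
eef_pos: [0.6427, 0.1323, 0.0562]
ee_rot: [-1.248, 1.145, -1.145]
wrist_force: [0.1, 0.0, -0.4]
gripper_width: 0.329
```

Run:
```python
from h import *
from bench import arm
st=arm.read_state(); plan(st,.6415,.1322,.0562,5)
```

```text
t 27.48 pos [0.6427 0.1323 0.0562] psi 4.96 turn [-0.04 -0.04 -0.02] off_goal_axes [-0.    0.   -0.12] off_now [-0.    0.   -0.12] grip 0.329 F [ 0.1  0.  -0.4] q1 0.12 j6 0.03
```

>>> {"fn": "send_rows", "kwargs": {
  "turn": [
    [0,0,0],
    [0,0,0],
    [0,0,0],
    [0,0,0],
    [0,0,0],
    [0,0,0],
    [0,0,0],
    [0,0,0],
    [0,0,0],
    [0,0,0],
    [0,0,0]
  ],
  "offset": [
    [0,0.1,0],
    [0,0,0],
    [0,0,0],
    [0,0,0],
    [0,0,0],
    [0,-1,0],
    [0,-2,0],
    [0,-3,0],
    [0,-4,0],
    [0,-3,0],
    [0,0,0]
  ],
  "gripper": [-1,-0.2,0,0.4,0.4,0.4,0.6,1,1,1,1]
}}

```text
t: 28.85
eef_pos: [0.6442, 0.1324, 0.1972]
ee_rot: [-1.242, 1.14, -1.148]
wrist_force: [-0.4, 0.2, -0.0]
gripper_width: 0.996
```

Run:
```python
from h import *
from bench import arm
st=arm.read_state(); plan(st,.608,.293,.17,5)
W=arm.capture("side"); crop(W["image"],180,120,380,270,4,"pics/d21.png")
W=arm.capture("wrist"); cv2.imwrite("pics/w21.png",W["image"]); print(proj(W,[[.608,.293,.045]]))
```

```text
t 28.85 pos [0.6442 0.1324 0.1972] psi 4.96 turn [-0.46 -0.04 -0.03] off_goal_axes [-16.31   2.72  -2.2 ] off_now [-16.31   2.71  -2.24] grip 0.996 F [-0.4  0.2 -0. ] q1 0.12 j6 0.03
[[296.02139862  31.52816961]]
```

View pics/d21.png

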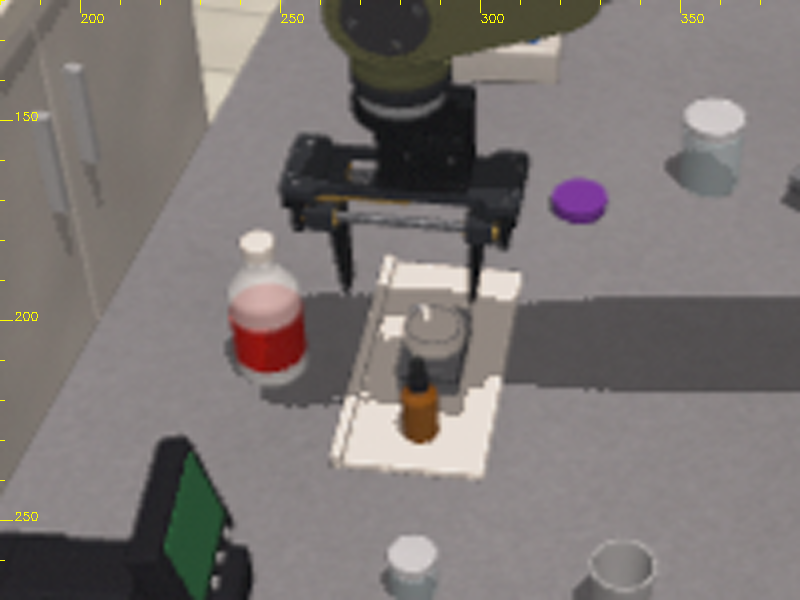

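View pics/w21.png

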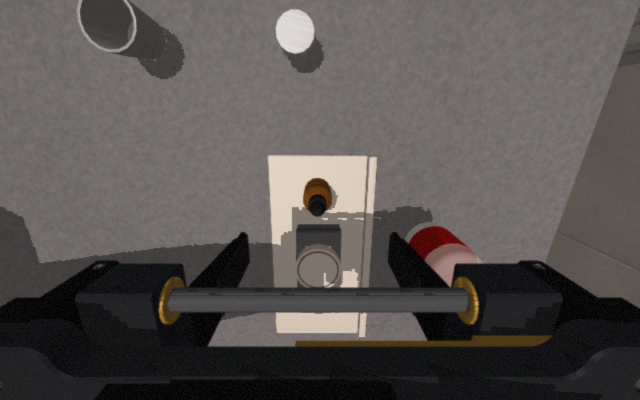

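>>> {"fn": "send_rows", "kwargs": {
  "turn": [
    [-0.4,0,0],
    [0,0,0],
    [0,0,0],
    [0,0,0],
    [0,0,0],
    [0,0,0],
    [0,0,0]
  ],
  "offset": [
    [-3,0,-0.4],
    [-3.5,0,-0.5],
    [-3.5,0,-0.5],
    [-3.5,0,-0.5],
    [-2.5,0,-0.3],
    [0,0,0],
    [0,0,0]
  ],
  "gripper": [1,1,1,1,1,1,1]
}}

```text
t: 29.82
eef_pos: [0.5985, 0.2907, 0.1763]
ee_rot: [-1.275, 1.165, -1.137]
wrist_force: [-0.1, -0.1, 0.5]
gripper_width: 1.002
```

Run:
```python
from h import *
from bench import arm
st=arm.read_state(); plan(st,.608,.293,.032,5)
W=arm.capture("scene"); crop(W["image"],350,120,590,330,3,"pics/s22.png")
W=arm.capture("wrist"); cv2.imwrite("pics/w22.png",W["image"]); print(proj(W,[[.608,.293,.045]]))
```

```text
t 29.82 pos [0.5985 0.2907 0.1763] psi 4.85 turn [ 1.73 -0.15  0.34] off_goal_axes [-0.15 14.43  0.96] off_now [-0.24 14.39  1.4 ] grip 1.002 F [-0.1 -0.1  0.5] q1 0.37 j6 0.28
[[332.23307069 200.73142251]]
```

View pics/w22.png

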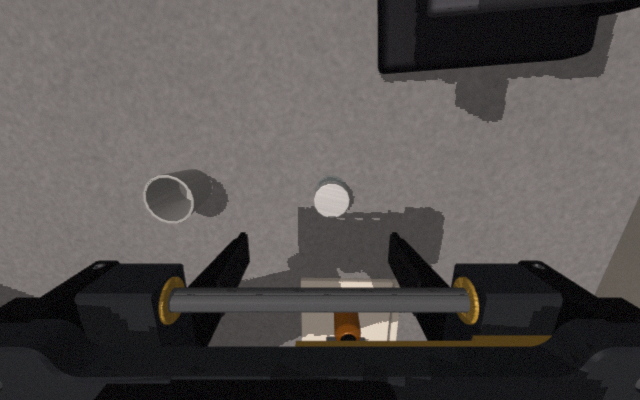

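View pics/s22.png

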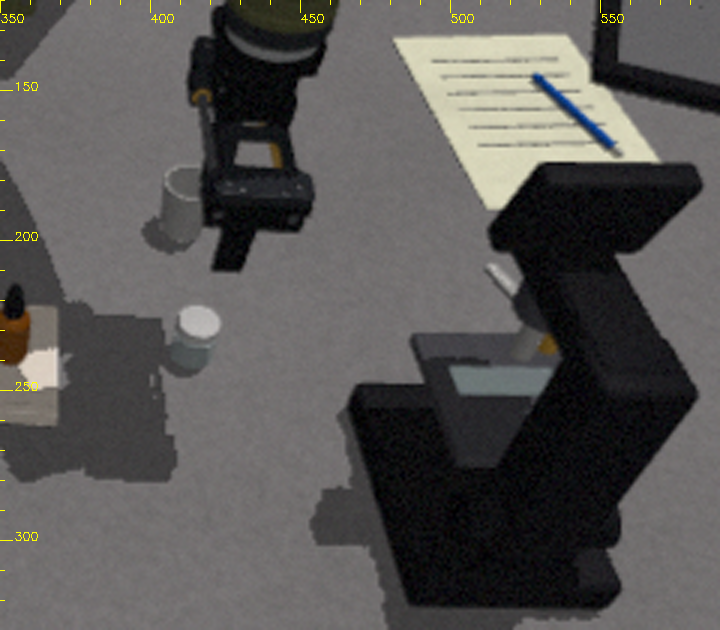

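>>> {"fn": "send_rows", "kwargs": {
  "turn": [
    [1.7,-0.1,0.3],
    [0,0,0],
    [0,0,0],
    [0,0,0],
    [0,0,0]
  ],
  "offset": [
    [-0.2,1.5,1],
    [0,3,0],
    [0,3,0],
    [0,1.5,0],
    [0,0,0]
  ],
  "gripper": [1,1,1,1,1]
}}

```text
t: 30.55
eef_pos: [0.6114, 0.2888, 0.0857]
ee_rot: [-1.243, 1.147, -1.152]
wrist_force: [-0.1, 0.2, -0.5]
gripper_width: 1.004
```

Run:
```python
from h import *
from bench import arm
st=arm.read_state(); plan(st,.608,.293,.032,5)
W=arm.capture("wrist"); cv2.imwrite("pics/w23.png",W["image"]); print(proj(W,[[.608,.293,.045]]))
```

```text
t 30.55 pos [0.6114 0.2888 0.0857] psi 4.57 turn [-0.24 -0.43  0.01] off_goal_axes [-0.45  5.37 -0.3 ] off_now [-0.45  5.37 -0.32] grip 1.004 F [-0.1  0.2 -0.5] q1 0.36 j6 0.28
[[315.1655104  233.25296804]]
```

View pics/w23.png

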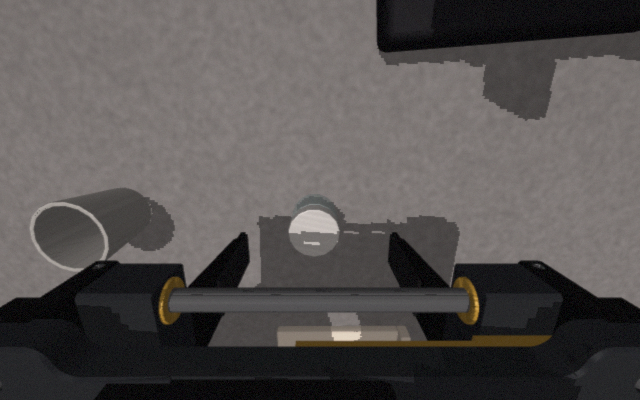

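>>> {"fn": "send_rows", "kwargs": {
  "turn": [
    [-0.2,-0.4,0],
    [0,0,0],
    [0,0,0],
    [0,0,0],
    [0,0,0]
  ],
  "offset": [
    [-0.5,1.5,-0.4],
    [0,1.5,0],
    [0,1,0],
    [0,0.3,0],
    [0,0,0]
  ],
  "gripper": [1,1,1,0.6,0.3]
}}

```text
t: 31.22
eef_pos: [0.609, 0.2949, 0.0435]
ee_rot: [-1.244, 1.141, -1.146]
wrist_force: [0.0, -0.2, 0.7]
gripper_width: 0.846
```

Run:
```python
from h import *
from bench import arm
st=arm.read_state(); plan(st,.608,.293,.032,5)
W=arm.capture("wrist"); crop(W["image"],200,180,440,320,3,"pics/w24.png"); print(proj(W,[[.608,.293,.045]]))
```

```text
t 31.23 pos [0.609  0.2949 0.0435] psi 5.02 turn [-0.35  0.02 -0.09] off_goal_axes [ 0.18  1.15 -0.11] off_now [ 0.18  1.15 -0.12] grip 0.846 F [ 0.  -0.2  0.7] q1 0.37 j6 0.28
[[317.83582678 271.28449908]]
```

View pics/w24.png

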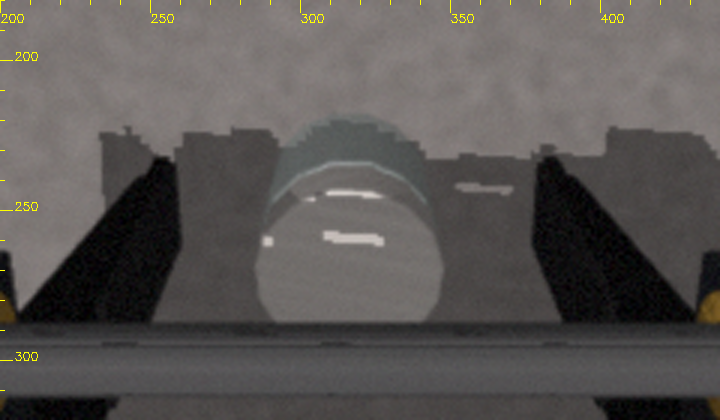

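>>> {"fn": "send_rows", "kwargs": {
  "turn": [
    [-0.3,0,0],
    [0,0,0],
    [0,0,0],
    [0,0,0],
    [0,0,0],
    [0,0,0],
    [0,0,0],
    [0,0,0]
  ],
  "offset": [
    [0.2,0.7,-0.2],
    [0,0.4,0],
    [0,0,0],
    [0,0,0],
    [0,0,0],
    [0,0,0],
    [0,0,0],
    [0,0,0]
  ],
  "gripper": [0.3,0.1,0,-0.1,-1,-1,-1,-1]
}}

```text
t: 32.28
eef_pos: [0.6078, 0.2927, 0.0331]
ee_rot: [-1.246, 1.144, -1.144]
wrist_force: [-0.5, -0.4, -0.7]
gripper_width: 0.392
```

Run:
```python
from h import *
from bench import arm
st=arm.read_state(); plan(st,.6565,-.0395,.17,5)
W=arm.capture("wrist"); crop(W["image"],200,180,440,320,3,"pics/w25.png")
```

```text
t 32.27 pos [0.6078 0.2927 0.0331] psi 5.01 turn [-0.14  0.01 -0.12] off_goal_axes [ 33.52 -13.69   1.95] off_now [ 33.49 -13.76   1.98] grip 0.392 F [-0.5 -0.4 -0.7] q1 0.37 j6 0.28
```

View pics/w25.png

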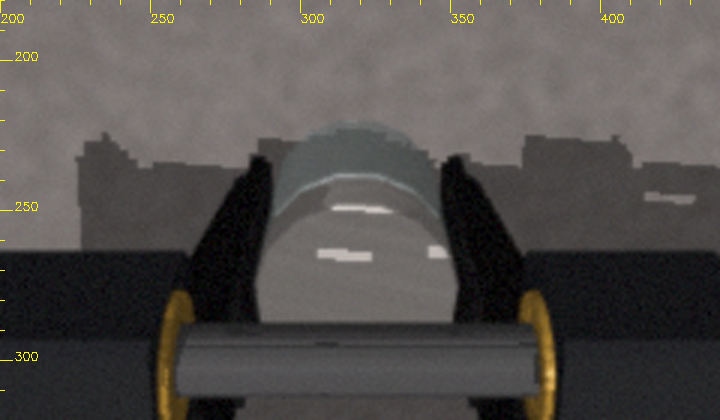

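>>> {"fn": "send_rows", "kwargs": {
  "turn": [
    [0,0,0],
    [0,0,0],
    [0,0,0],
    [0,0,0],
    [0,0,0],
    [0,0,0],
    [0,0,0],
    [0,0,0],
    [0,0,0],
    [0,0,0],
    [0,0,0],
    [0,0,0],
    [0,0,0],
    [0,0,0],
    [0,0,0],
    [0,0,0],
    [0,0,0],
    [0,0,0],
    [0,0,0],
    [0,0,0]
  ],
  "offset": [
    [0,-1,0],
    [0,-2,0],
    [0,-4,0],
    [0,-4,0],
    [0,-4,0],
    [0,-2,0],
    [2,0,0.1],
    [3,0,0.2],
    [3,0,0.2],
    [3,0,0.2],
    [3,0,0.2],
    [3,0,0.2],
    [3,0,0.2],
    [3,0,0.2],
    [3,0,0.2],
    [3,0,0.2],
    [3,0,0.2],
    [1.5,0,0],
    [0,0,0],
    [0,0,0]
  ],
  "gripper": [-1,-1,-1,-1,-1,-1,-1,-1,-1,-1,-1,-1,-1,-1,-1,-1,-1,-1,-1,-1]
}}

```text
t: 34.83
eef_pos: [0.6441, -0.0643, 0.1869]
ee_rot: [-1.272, 1.175, -1.131]
wrist_force: [0.5, -0.4, -0.6]
gripper_width: 0.391
```

Run:
```python
from h import *
from bench import arm
st=arm.read_state(); plan(st,.6565,-.0395,.0431,5)
W=arm.capture("wrist"); cv2.imwrite("pics/w26.png",W["image"])
```

```text
t 34.83 pos [ 0.6441 -0.0643  0.1869] psi 4.65 turn [ 2.05 -0.35 -0.14] off_goal_axes [-2.37 14.38  1.46] off_now [-2.34 14.32  1.95] grip 0.391 F [ 0.5 -0.4 -0.6] q1 -0.18 j6 -0.26
```

View pics/w26.png

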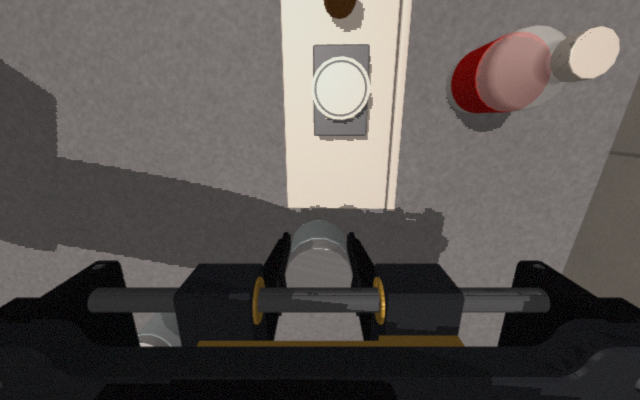

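Jar held, board end corners at (288,208)/(385,208), box and dish intact. Correct the overshoot and lower.

>>> {"fn": "send_rows", "kwargs": {
  "turn": [
    [2,-0.3,-0.1],
    [0,0,0],
    [0,0,0],
    [0,0,0],
    [0,0,0],
    [0,0,0],
    [0,0,0]
  ],
  "offset": [
    [-2.4,0,1.5],
    [0,2,0],
    [0,3,0],
    [0,3,0],
    [0,2,0],
    [0,0,0],
    [0,0,0]
  ],
  "gripper": [-1,-1,-1,-1,-1,-1,-1]
}}

```text
t: 35.75
eef_pos: [0.6559, -0.0354, 0.0815]
ee_rot: [-1.254, 1.142, -1.14]
wrist_force: [0.2, 0.5, -1.2]
gripper_width: 0.393
```

Run:
```python
from h import *
from bench import arm
st=arm.read_state(); plan(st,.6565,-.0395,.0431,5)
W=arm.capture("wrist"); cv2.imwrite("pics/w27.png",W["image"])
```

```text
t 35.75 pos [ 0.6559 -0.0354  0.0815] psi 5.33 turn [0.14 0.33 0.02] off_goal_axes [0.42 3.84 0.02] off_now [0.41 3.84 0.03] grip 0.393 F [ 0.2  0.5 -1.2] q1 -0.14 j6 -0.23
```

View pics/w27.png

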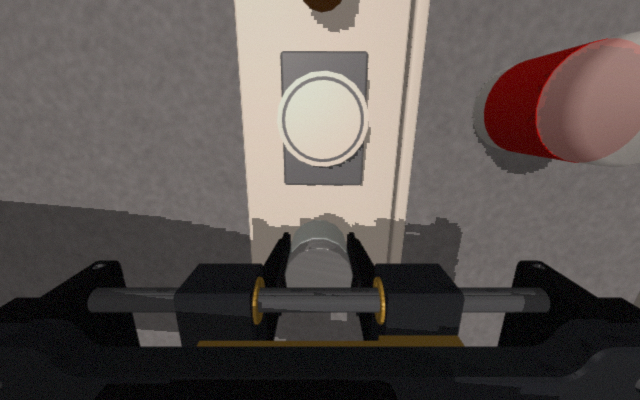

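>>> {"fn": "send_rows", "kwargs": {
  "turn": [
    [0.1,0.3,0],
    [0,0,0],
    [0,0,0],
    [0,0,0],
    [0,0,0],
    [0,0,0]
  ],
  "offset": [
    [0.4,1,0],
    [0,1.2,0],
    [0,0.8,0],
    [0,0.4,0],
    [0,0,0],
    [0,0,0]
  ],
  "gripper": [-1,-1,-1,-1,-1,-1]
}}

```text
t: 36.55
eef_pos: [0.6577, -0.0401, 0.0475]
ee_rot: [-1.248, 1.142, -1.147]
wrist_force: [0.4, 0.8, -0.2]
gripper_width: 0.393
```

Run:
```python
from h import *
from bench import arm
st=arm.read_state(); plan(st,.6565,-.0395,.0431,5)
```

```text
t 36.55 pos [ 0.6577 -0.0401  0.0475] psi 4.99 turn [-0.18 -0.01  0.07] off_goal_axes [-0.07  0.44 -0.12] off_now [-0.07  0.44 -0.12] grip 0.393 F [ 0.4  0.8 -0.2] q1 -0.14 j6 -0.23
```

>>> {"fn": "send_rows", "kwargs": {
  "turn": [
    [-0.2,0,0],
    [0,0,0],
    [0,0,0],
    [0,0,0]
  ],
  "offset": [
    [0,0.3,-0.1],
    [0,0.1,0],
    [0,0,0],
    [0,0,0]
  ],
  "gripper": [-1,-1,-1,-1]
}}

```text
t: 37.05
eef_pos: [0.6572, -0.0402, 0.0441]
ee_rot: [-1.25, 1.143, -1.146]
wrist_force: [-0.2, 0.8, -1.1]
gripper_width: 0.395
```

Run:
```python
from h import *
from bench import arm
st=arm.read_state(); plan(st,.6565,-.0395,.0431,5)
W=arm.capture("wrist"); cv2.imwrite("pics/w28.png",W["image"])
```

```text
t 37.05 pos [ 0.6572 -0.0402  0.0441] psi 5.0 turn [-0.04 -0.    0.09] off_goal_axes [-0.08  0.1  -0.06] off_now [-0.08  0.1  -0.06] grip 0.395 F [-0.2  0.8 -1.1] q1 -0.14 j6 -0.23
```

View pics/w28.png

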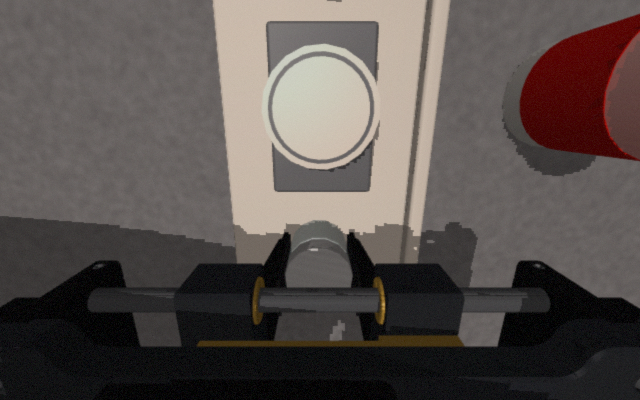

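>>> {"fn": "send_rows", "kwargs": {
  "turn": [
    [0,0,0],
    [0,0,0],
    [0,0,0],
    [0,0,0],
    [0,0,0],
    [0,0,0],
    [0,0,0],
    [0,0,0],
    [0,0,0],
    [0,0,0],
    [0,0,0],
    [0,0,0],
    [0,0,0]
  ],
  "offset": [
    [0,0.1,0],
    [0,0.1,0],
    [0,0,0],
    [0,0,0],
    [0,0,0],
    [0,0,0],
    [0,-1,0],
    [0,-2,0],
    [0,-4,0],
    [0,-4,0],
    [0,-4,0],
    [0,-2,0],
    [0,0,0]
  ],
  "gripper": [-1,-1,-0.1,0,0.2,0.2,0.2,0.2,0.6,1,1,1,1]
}}

```text
t: 38.72
eef_pos: [0.6582, -0.04, 0.2261]
ee_rot: [-1.245, 1.138, -1.15]
wrist_force: [-0.0, 0.8, -0.4]
gripper_width: 0.992
```

Run:
```python
from h import *
from bench import arm
st=arm.read_state(); plan(st,.58,-.1,.22,5)
W=arm.capture("side"); cv2.imwrite("pics/d29.png",W["image"]); crop(W["image"],230,140,380,290,4,"pics/d29c.png")
W=arm.capture("wrist"); cv2.imwrite("pics/w29.png",W["image"])
```

```text
t 38.73 pos [ 0.6582 -0.04    0.2261] psi 5.0 turn [-0.45  0.    0.18] off_goal_axes [ 5.29  0.61 -8.31] off_now [ 5.29  0.56 -8.32] grip 0.992 F [-0.   0.8 -0.4] q1 -0.14 j6 -0.23
```

View pics/d29c.png

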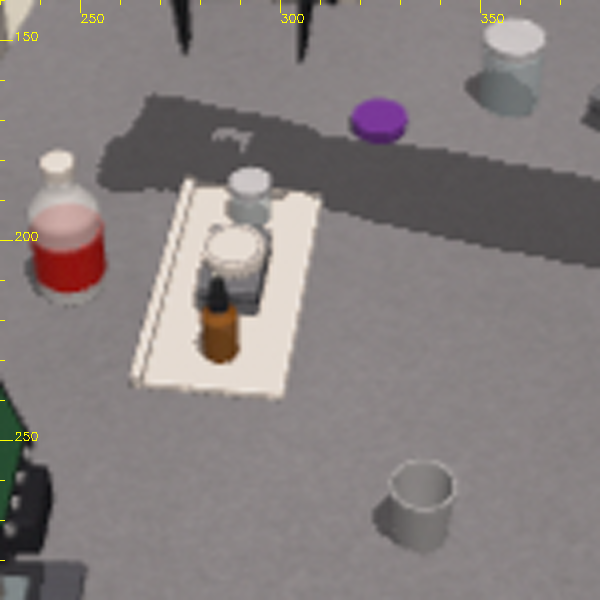

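View pics/w29.png

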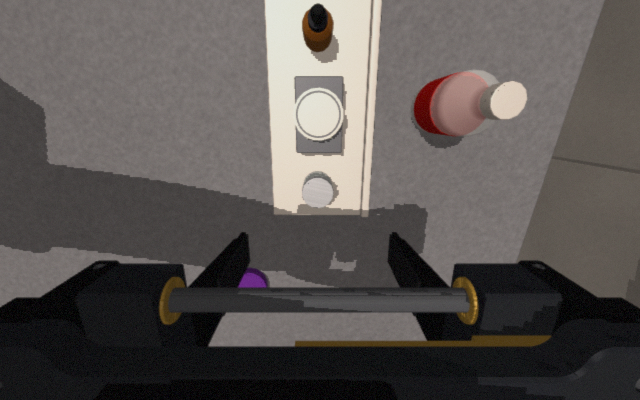

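Run:
```python
from h import *
a=cv2.imread("pics/w29.png"); crop(a,255,0,385,225,4,"pics/w29c.png")
```

```text
(no output)
```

View pics/w29c.png

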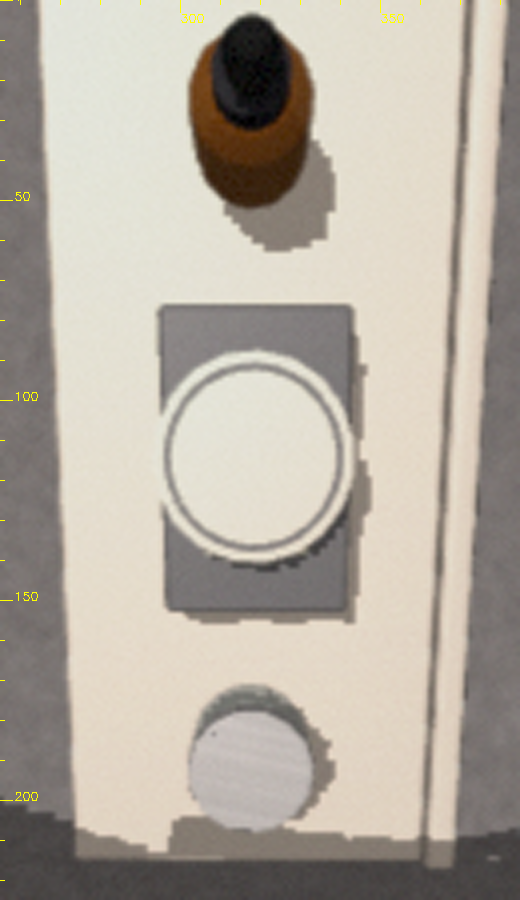

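Run:
```python
from h import *
from bench import arm
W=arm.capture("wrist")
f=lambda x,y,z:onz(W,x/4+255,y/4,z)[:2]
A,B,A2,B2=f(76,858,.01),f(424,858,.01),f(38,0,.01),f(466,0,.01)
m=(A2+B2)-(A+B); yaw=np.arctan2(-m[0],m[1]); X=np.array([np.cos(yaw),np.sin(yaw)]);Y=np.array([-X[1],X[0]])
c=(A+B)/2+.13*Y; print("yaw",np.degrees(yaw),"width",np.linalg.norm(B-A),c)
def rel(n,p): print(n,(np.array([(p-c)@X,(p-c)@Y])*1000).round(1))
C=np.array([f(*q,.04) for q in [(159,306),(352,306),(347,609),(167,609)]]); rel("box",C.mean(0))
rel("dish",f(257,455,.055)); rel("jar",f(251,771,.055)); rel("dropper base",f(252,207,.01)+.016*Y); rel("bulb",f(252,50,.09))
S,D=__import__("pickle").load(open("cams.pkl","rb"))
g=lambda x,y,z:onz(D,x/4+230,y/4+140,z)[:2]
Y=np.array([-np.sin(.087),np.cos(.087)]);X=np.array([Y[1],-Y[0]]); c=(onz(D,310,188,.01)+onz(D,300.5,239.3,.01))[:2]/2+.06*X
rel("D jar",g(250,182,.055)); rel("D dish",g(235,244,.055)); rel("D bulb",g(219,283,.094))
print("D beaker",g(422,483,.06),"D bigjar",g(515,37,.08),"was .4419 .2827 / .4445 -.2723")
```

```text
yaw 4.870600870732243 width 0.12008536096677447 [0.64837196 0.04728309]
box [ 1.5 -0.4]
dish [1.6 1.7]
jar [  0.2 -86.8]
dropper base [ 0.1 86.8]
bulb [-0.1 85. ]
D jar [ -1.6 -85.7]
D dish [-0.9 -2.3]
D bulb [-2.8 87.3]
D beaker [0.44282429 0.28265096] D bigjar [ 0.44478061 -0.27253642] was .4419 .2827 / .4445 -.2723
```

Run:
```python
from bench import arm
s=arm.read_state(); print(s["t"],s["dq"].round(3),s["wrist_force"].round(1)); print(arm.close_job())
```

```text
38.875 [-0.001  0.014  0.016 -0.002  0.001  0.   ] [-0.6 -0.6 -0.3]
the job is handed in; nothing more can be done
None
```

I set out the board and handed the job in at about 39 s. I placed the smaller slide box first, then the white dish on it, the dropper bottle on the microscope (+y) side, and the small jar on the other side.

All four things stood upright in the last pictures. These are their measured positions in the board frame, in mm:

| Thing | Wrist camera (x, y) | Side camera (x, y) | Goal (x, y) |
|---|---|---|---|
| Slide box | 1.5, −0.4 | not measured | 0, 0 |
| Dish | 1.6, 1.7 | −0.9, −2.3 | 0, 0 |
| Dropper bottle | 0.1, 86.8 (base) | −2.8, 87.3 (bulb) | 0, 86 |
| Small jar | 0.2, −86.8 | −1.6, −85.7 | 0, −86 |

- **Box direction:** its long side measured within about half a degree of the rail just after placing.
- **Camera disagreement:** the two cameras differ by up to about 4 mm, well inside the tolerances.
- **Beaker and big jar:** their measured positions changed by 1 mm or less.
- **Red-labelled bottle:** I didn't re-measure it, but the pictures show it standing, and the gripper never came near it in them.
- **Arm:** it was clear of everything, about 0.2 m above the board, when I handed in.

No check failed.

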